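# Release the safety catch and open the tumbler hood

## Robot

A 6-joint arm with a two-finger parallel gripper is mounted at the origin on the work surface; the furniture and walls round the work are solid. World frame = base frame: x ahead of the robot, y to its left, z up, the work surface at z = 0. Lengths are in m, angles in degrees, forces in N, time in s.
With the tool pointing down it reaches from about 0.4 to 0.825 m from the base axis. Payload 7 kg.
Tool frame: the origin (TCP) lies midway between the tips of the shut fingers; the grasp point (between the pads) lies 19 mm behind it; x points along the fingers, z is the direction in which the jaws open and shut, and the axes are right-handed (so a half turn about x gives the same grasp; the last joint's range is limited). The gripper opens to 88 mm and grips with 3 to 60 N. Pads are 19 mm wide; open, the fingers measure 130 mm over their backs; the gripper's body (78 mm by 193 mm) begins 47 mm behind the grasp point.
Start: joints at [81.71, 20.546, 0.682, 0, -70.136, -16.507], TCP at [0.283, 0.613, 0.227] pointing down, gripper open.
Joint ranges: [-176.03, 176.03], [-82.01, 121.73], [-58.28, 71.71], [-173.87, 95.51], [-174.79, -0.11], [-173.66, 173.66]. Speed limits (degrees/s): [136.94, 136.94, 172.46, 180, 180, 180].

## Interface

Orientations are given as [roll, pitch, yaw] about the fixed x, y, z axes, in that order (R = Rz(yaw) Ry(pitch) Rx(roll)).
In Python, from plant import get_state, capture, close_job gives the robot as it stands.
- The arm moves only by the tool play_rows, never from a script. Its argument "series" is one flat list of numbers, 4 for each row, row after row: the shift along the tool's x, y, z in m, then the turn about the tool's x in rad. In form: [tx, ty, tz, spin, tx, ty, tz, spin, ...]. A call has exactly 5 rows; each row shifts and turns the commanded pose from where the row before left it, along the tool's axes as they then stand; what a row does not reach is not made up. A row lasts 1/12 s, in which the tool goes at most 41.7 mm and 7.16 degrees, less where a joint would pass 70% of its speed; a pose out of reach is approached as far as the arm can. A call is refused whole if a number of a shift passes 0.0417 or a number of a turn 0.125, either way. A call with a gripper value outside its range is refused whole. "jaw" is the opening in per cent of the stroke, from 0 (shut) to 100 (fully open), set as the call begins (left out, the last holds). The fingers move at their own pace and stop on an object; "squeeze" is the grip in N (left out, the last holds). Time passes only in rows, so rows that do not move let the fingers close, or fill a call up. It gives the time, the measured TCP pose, the force and the opening at its end, in the units of the state.
- get_state(): the state, without advancing time (a new reading comes with each control period).
- capture(name): name is "scene" or "side" or "wrist"; returns a dict with "img" (384x512x3 uint8, blue, green, red), "K" (3x3 intrinsics, pixels), "world_from_camera" (4x4, takes a point from camera to world coordinates). Camera axes: x right, y down, z forward; pixel columns grow to the right and rows downward; lengths in m; the calibration is good to about 2 mm. A picture is of the moment at which its call begins. There is no depth.
- close_job(): hands the job in, once; it reports no verdict.
The state is a dict: "time_s": time; "joints": joint angles; "qd": joint speeds; "joint_torque": joint torques, N m; "tcp_pos": TCP position; "eef_rot": TCP orientation; "contact_force": force on the tool from outside, world axes, zero at the start; "moment": the same for the moment, N m; "gripper_width": finger opening in m.
Only numpy, scipy, OpenCV 4.12 (cv2) and the standard library are available. Lean on these libraries where they do the work, as an engineer would, in place of code of your own. Each camera call takes 0.05 s, during which the arm holds its last target.

## Task

The hood of the small barrel tumbler on the bench has popped up a little but is still held by its hidden safety catch. Reach in under the raised front edge, feel along for the catch's tongue, push it aside against its spring, away from the robot, and lift the hood while you hold it there; then swing the hood up until it stands nearly upright and stays open by itself, and let go. Work gently: do not force the hood against the catch or press hard on anything, do not fling the hood, and leave the other things on the bench where they are.

Things in the scene. Friction and masses are not known exactly. Their poses are not given: they have to be found in the camera images.
- tumbler: Barrel tumbler, fixed: open grey sheet-metal case, 130 deep (x) x 250 wide (y) mm, rim 123 mm high, black barrel inside, grey hood on top. Its front faces the robot's left. Origin on the bench; its x points to its back (robot's right), its y away from the robot, z up. Front wall at x = -45 mm. The hood juts 70 mm out over it like a visor, with only the catch below.
- hood_hinge (a point): Middle of the hood's hinge line at the back of the case: x = +88 mm of the tumbler, 127 mm above the bench. The hinge runs along the tumbler's y and the front edge swings up and back round it at a radius of 205 mm.
- hood_edge (a point): Middle of the hood's front edge: axis of a rolled lip 10 mm thick, 252 mm long along y; moves with the hood. Ajar it is at x = -115 mm of the tumbler, 154 mm above the bench. The hood is a 5 mm sheet from lip to hinge, with low skirts at its sides, y = +-129 mm. Lift it by the lip or the sheet's underside; 3 to 6 N straight up, more at a slant.
- catch_row (a point): Middle of the row where the hidden catch may be, fixed to the tumbler: x = -95, y = 0, 105 mm above the bench. The tongue is an upright steel plate 5 mm thick (y), x = -107 to -75 mm, 72 to 138 mm above the bench. Its y is NOT measured and differs each time, anywhere from -40 to +40 mm: find it by feel, coming from the robot's side (y = -85 mm is clear).
- catch_push (a point): Same point as catch_row; how the tongue behaves there: pushed along +y (away from the robot) it gives against a spring, about 2.5 N at first, 5 N after 12 mm. It holds the hood for the first 5 mm, is clear from 10 mm on and meets a hard stop at about 17 mm. Along -y it does not give. Let go, it springs back. Its hook stands on its far (+y) side, up to 40 mm off, behind x = -75 mm.
- striker_mid (a point): Middle of the striker, a 6 mm steel rod along y, 95 mm to either side, which the catch hooks. It hangs from the hood and moves with it: 47 mm behind the lip, 17 mm below the sheet. Ajar it is at x = -70 mm of the tumbler, 130 mm above the bench. Stay in front of it: ahead of x = -75 mm all is free but the tongue. Draw back to within 25 mm of the lip for the full swing.
- hood (a joint): Hinge angle of the hood, rad: 0 = ajar as found (the sheet then slopes up 0.13 rad towards the lip), grows as the front edge rises, stop at 1.6. Hooked, it lifts only about 0.02, then jams. Above about 0.06 the hook can no longer catch it; at 0.15 it is well clear. The hinge is stiff: left above about 1.1 the hood stays where it is; lower it may sink shut.
- doming_block_0: Pale doming block, about 52 x 52 x 26 mm, loose on the bench on the robot's left of the tumbler, under the gripper's way; a bystander. Origin at the centre of its underside.
- doming_block_2: Second pale doming block, 53 x 52 x 26 mm, loose on the bench, on the robot's right of the tumbler; a bystander. Origin at the centre of its underside.
- cork_push: Cork on a wooden stick, 26 x 90 x 26 mm, lying loose on the robot's left of the tumbler; a bystander. Origin at the centre of its underside.
- rivet_tin: Small round pale tin, 54 mm across, 24 mm high, loose on the robot's left of the tumbler; a bystander. Origin at the centre of its underside.
- soda_can: Drinks can, 66 mm across, 115 mm high, standing loose on the robot's right of the tumbler; a bystander. Origin at the centre of its underside.

How it is judged:
By the outcome, as a careful person would: the job done as asked, in the order asked, and still so for the second after the job is handed in, with the robot touching nothing.
It also fails if it takes over 48 s, if anything falls off the work surface, if the arm or the gripper's body presses on something with over 40 N, if the wrist force passes 120 N, or if a joint passes its speed limit or range.

## Working session

There is one attempt and no reset: what is moved stays moved. The work goes in short steps, Python scripts to look and compute and a tool call to move; the robot and the scene stay as the last step left them, time stands still between calls to the robot, and variables do not carry over. Pictures are saved under pics/ and viewed, and the job is handed in when it is done.

Besides the shell and the picture viewer there is one more tool, called as name(argument=value, ...) on one line, values as JSON. play_rows: Moves the arm, as the interface text tells. Its arguments: {"type":"object","properties":{"series":{"type":"array","items":{"type":"number"}},"jaw":{"type":"number"},"squeeze":{"type":"number"}},"required":["series"]}

```bash
ls; mkdir -p pics; python3 - <<'E'
from plant import get_state, capture
import cv2
print(get_state())
for n in("scene","side","wrist"):
    c=capture(n); cv2.imwrite(f"pics/{n}0.png",c["img"]); print(n,c["K"].tolist(),c["world_from_camera"].round(4).tolist())
E
```

```text
pics
{'time_s': 0.0, 'joints': array([ 8.17078118e+01,  2.05909104e+01,  6.34827390e-01, -1.98728599e-02,
       -7.01360384e+01, -1.65081906e+01]), 'qd': array([-0.04475419, -0.01132643,  0.05048477,  0.04140538, -0.07540591,
        0.11199493]), 'joint_torque': array([ 1.38869789e-03, -5.82719314e+01,  2.93048644e+01,  6.99741885e+00,
        6.85591658e-03, -1.58814692e-04]), 'tcp_pos': array([0.28294227, 0.61230606, 0.22563739]), 'eef_rot': array([   5.04579139,   89.90600272, -109.76135506]), 'contact_force': array([ 0.40912029, -0.39142801,  0.14427075]), 'moment': array([ 0.03481803, -0.00047443,  0.04641382]), 'gripper_width': 0.08775564724292773}
scene [[462.12233799478116, 0.0, 253.85489741598633], [0.0, 462.12233799478116, 187.17751577756718], [0.0, 0.0, 1.0]] [[0.6539, -0.5107, 0.5582, -0.1914], [-0.7563, -0.4599, 0.4652, -0.6795], [0.0191, -0.7264, -0.687, 0.9632], [0.0, 0.0, 0.0, 1.0]]
side [[493.87361892280995, 0.0, 257.0119368955383], [0.0, 493.87361892280995, 194.4248370776301], [0.0, 0.0, 1.0]] [[-0.9418, 0.2348, -0.2404, 0.8516], [0.3357, 0.6271, -0.7028, 0.8923], [-0.0142, -0.7427, -0.6695, 1.0689], [0.0, 0.0, 0.0, 1.0]]
wrist [[316.5529278580551, 0.0, 253.13758308162656], [0.0, 316.5529278580551, 188.8292498948789], [0.0, 0.0, 1.0]] [[-0.4194, -0.8725, -0.2507, 0.3509], [-0.9078, 0.4033, 0.115, 0.5825], [0.0007, 0.2758, -0.9612, 0.3846], [0.0, 0.0, 0.0, 1.0]]
```

View pics/scene0.png

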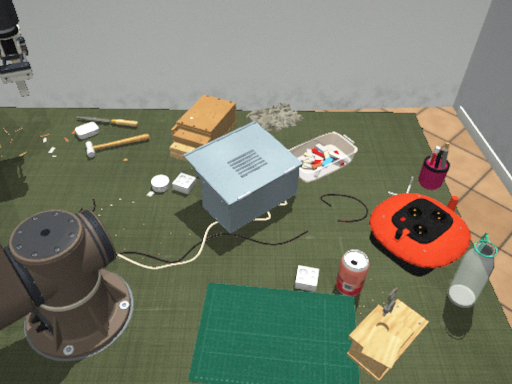

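View pics/side0.png

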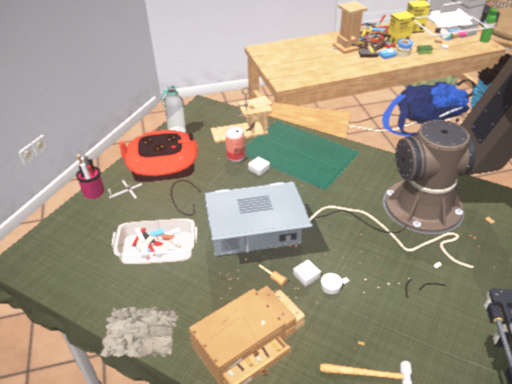

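View pics/wrist0.png

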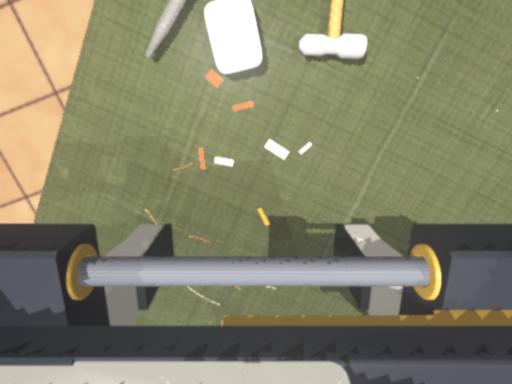

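```bash
python3 - <<'E'
import cv2
a=cv2.imread("pics/scene0.png")[85:240,130:330]; cv2.imwrite("pics/scene0z.png",cv2.resize(a,None,fx=4,fy=3.85,interpolation=cv2.INTER_CUBIC) if 0 else cv2.resize(a,(800,620))[:600] if 0 else cv2.resize(a,None,fx=3.8,fy=3.8,interpolation=cv2.INTER_CUBIC))
a=cv2.imread("pics/side0.png")[170:320,190:390]; cv2.imwrite("pics/side0z.png",cv2.resize(a,None,fx=4,fy=4,interpolation=cv2.INTER_CUBIC))
E
```

```text
(no output)
```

View pics/scene0z.png

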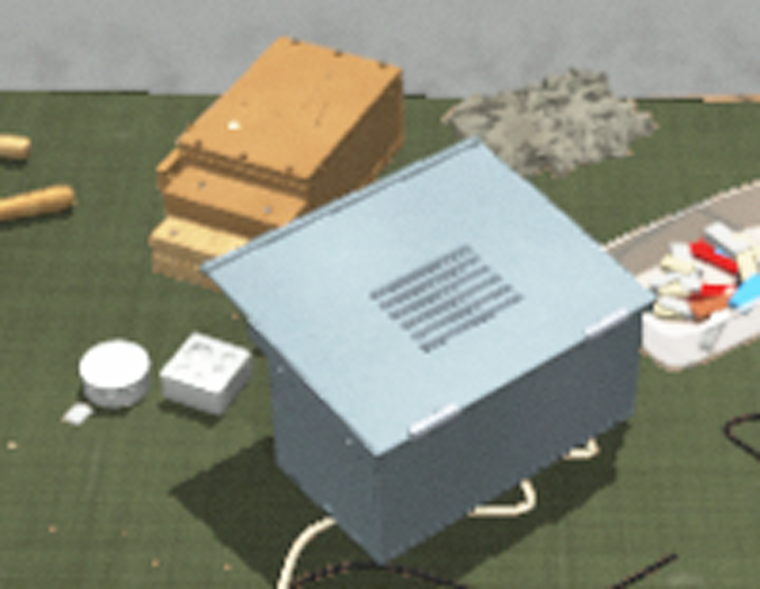

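View pics/side0z.png

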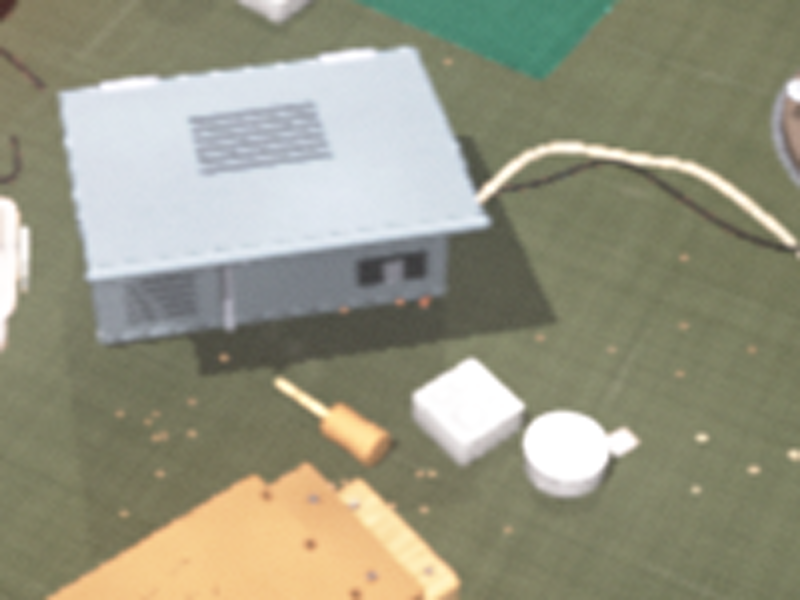

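```bash
cat > h.py <<'E'
import numpy as np, cv2
from scipy.optimize import least_squares
from plant import get_state, capture
def proj(c,P):
    T=np.linalg.inv(c["world_from_camera"]); R=T[:3,:3]; 
    return cv2.projectPoints(np.atleast_2d(P).astype(float),cv2.Rodrigues(R)[0],T[:3,3],c["K"],None)[0][:,0]
def ray(c,uv,z):
    M=c["world_from_camera"]; d=M[:3,:3]@np.linalg.solve(c["K"],[uv[0],uv[1],1.]); o=M[:3,3]
    return o+d*(z-o[2])/d[2]
def T2(p,P):
    x,y,a=p; P=np.atleast_2d(P); c,s=np.cos(a),np.sin(a)
    return np.c_[x+c*P[:,0]-s*P[:,1],y+s*P[:,0]+c*P[:,1],P[:,2]]
E
python3 - <<'E'
from h import *
S=capture("scene");D=capture("side")
M=np.array([[-.119,-.126,.156],[-.119,.126,.156],[.09,-.129,.13],[.09,.129,.13]])
us=np.array([[183.4,155.5],[255.8,122.4],[229.5,204.7],[301.6,163.2]])
ud=np.array([[312,225.5],[212.5,238],[293.8,182],[205,193.3]])
p0=ray(S,us.mean(0),.14);print(p0)
f=lambda p:np.r_[(proj(S,T2(p,M))-us).ravel(),(proj(D,T2(p,M))-ud).ravel()]
r=least_squares(f,[p0[0],p0[1],-1.0]);print(r.x,np.degrees(r.x[2]));print(r.fun.reshape(-1,2).round(1))
print("lip mid",T2(r.x,[-.115,0,.154]),"catch",T2(r.x,[[-.095,-.085,.105],[-.095,-.04,.105],[-.095,.04,.105]]),"hinge",T2(r.x,[.088,0,.127]))
np.save("p.npy",r.x)
for y in(-.04,-.02,0,.02,.04):
    print(y,proj(D,T2(r.x,[[-.107,y,.072],[-.107,y,.138]])).round(1).tolist())
for n,uv,z in(("block",(308,268),.026),("tin",(331,278),.024),("cork",(279,277),.02)): print(n,ray(D,uv,z))
print("case corner",proj(S,T2(r.x,[.085,-.125,0])))
for n,uv in(("boxcorners",[(188,370),(300,320),(260,287)])if 0 else("box",[(190,345),(268,290),(303,320)]),): 
    for q in uv: print(ray(D,q,.0),ray(D,q,.1))
E
```

```text
[ 0.5347231  -0.03146213  0.14      ]
[ 0.53769254 -0.04352369 -1.74170004] -99.79206146522571
[[ 0.1 -0.9]
 [-1.2 -0.8]
 [-0.6 -0.1]
 [ 1.3  0.3]
 [-1.1 -0. ]
 [ 1.   0.7]
 [-0.3 -0.8]
 [ 0.4 -1.1]]
lip mid [[0.55725093 0.06980093 0.154     ]] catch [[0.4700878  0.0645485  0.105     ]
 [0.51443221 0.05689521 0.105     ]
 [0.59326673 0.04328938 0.105     ]] hinge [[ 0.52272612 -0.13024166  0.127     ]]
-0.04 [[276.8, 248.5], [277.2, 231.5]]
-0.02 [[269.5, 249.5], [269.6, 232.5]]
0 [[262.2, 250.5], [262.0, 233.5]]
0.02 [[254.8, 251.6], [254.4, 234.6]]
0.04 [[247.4, 252.6], [246.7, 235.6]]
block [0.44769762 0.12542946 0.026     ]
tin [0.40363696 0.17622121 0.024     ]
cork [0.53055016 0.12240851 0.02      ]
case corner [[229.84313055 236.35077706]]
[0.80249457 0.2261299  0.        ] [0.8070882  0.28845489 0.1       ]
[0.56784481 0.13814168 0.        ] [0.59439101 0.20869838 0.1       ]
[0.51780503 0.2555557  0.        ] [0.54903269 0.31512777 0.1       ]
```

play_rows(series=[-0.02,0,0,0.1,0,0,0,0.1,0,0,0,0,0,0,0,0,0,0,0,0])

```text
time_s: 0.67
tcp_pos: [0.2829, 0.6124, 0.2458]
eef_rot: [10.1, 89.9, -115.9]
contact_force: [0.0, 0.2, -0.2]
gripper_width: 0.0878
```

```bash
python3 - <<'E'
from plant import get_state
s=get_state()
for k in s: print(k,s[k])
E
```

```text
time_s 0.6667
joints [ 8.17112605e+01  1.99585616e+01  2.33699419e+00 -2.07743849e-02
 -7.24406882e+01 -2.77834785e+01]
qd [-0.13224549  0.05823966 -0.0568906   0.08636781 -0.02936322 -0.48939276]
joint_torque [-4.88182734e-03 -5.83124363e+01  2.99686754e+01  7.14868113e+00
 -3.38921229e-03 -5.49019233e-02]
tcp_pos [0.28290591 0.6123776  0.2458157 ]
eef_rot [  10.14117586   89.93467069 -115.93732044]
contact_force [ 0.02248435  0.24972348 -0.16392896]
moment [-0.01743972  0.00853478 -0.05878495]
gripper_width 0.08781220879887847
```

```bash
cat >> h.py <<'E'
from scipy.spatial.transform import Rotation as Ro
def toolR(s=None):
    s=s or get_state(); return Ro.from_euler("xyz",s["eef_rot"],degrees=True).as_matrix()
def t(dw):  # world shift -> tool
    return (toolR().T@np.array(dw)).round(4)
E
python3 - <<'E'
from h import *
print(toolR().round(3))
print("in tool",t([-.217,-.237,.03]), "then inward", t([-.17*.04,-.985*.04,0]))
E
```

```text
[[-0.     0.808 -0.589]
 [-0.001 -0.589 -0.808]
 [-1.     0.     0.001]]
in tool [-0.0296 -0.0358  0.3194] then inward [0.     0.0177 0.0358]
```

play_rows(series=[-0.006,-0.007,0.04,0,-0.006,-0.007,0.04,0,-0.006,-0.007,0.04,0,-0.006,-0.007,0.04,0,0,-0.007,0.04,0])

```text
time_s: 1.08
tcp_pos: [0.1359, 0.471, 0.2708]
eef_rot: [-173.1, 90.0, 60.7]
contact_force: [-2.5, -0.1, 0.7]
gripper_width: 0.0874
```

play_rows(series=[0,0,0.04,0,0,0,0.04,0,0,0,0.04,0,0,0.017,0.036,0,0,0.017,0.036,0])

```text
time_s: 1.5
tcp_pos: [0.0504, 0.2956, 0.2697]
eef_rot: [57.3, 89.9, -68.8]
contact_force: [-2.6, -1.9, 1.6]
gripper_width: 0.0878
```

```bash
python3 - <<'E'
from h import *
s=get_state();print(s["joints"].round(2),s["tcp_pos"].round(4),s["eef_rot"]);print(toolR().round(3))
print("inward", t([-.17*.04,-.985*.04,0]))
E
```

```text
[ 1.2006e+02 -2.1340e+01 -3.5240e+01 -1.0000e-02 -7.6180e+01 -6.6170e+01] [0.0504 0.2956 0.2697] [ 57.28023795  89.9188618  -68.8296974 ]
[[ 0.001  0.808 -0.589]
 [-0.001 -0.589 -0.808]
 [-1.     0.001  0.001]]
inward [0.     0.0177 0.0358]
```

```bash
python3 - <<'E'
from h import *
print(t([.15,-.09,0]), t([-.17*.04,-.985*.04,0]))
c=capture("scene");cv2.imwrite("pics/s1.png",c["img"])
E
```

```text
[ 0.0002  0.1742 -0.0157] [0.     0.0177 0.0358]
```

View pics/s1.png

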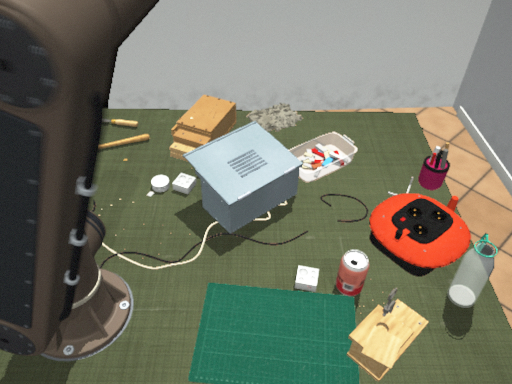

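play_rows(series=[0,0.04,-0.004,0,0,0.04,-0.004,0,0,0.04,-0.004,0,0,0.04,-0.004,0,0,0.017,0.034,0])

```text
time_s: 1.97
tcp_pos: [0.1851, 0.1774, 0.2693]
eef_rot: [47.3, 89.4, -79.9]
contact_force: [-3.6, -0.2, 1.7]
gripper_width: 0.0871
```

```bash
python3 - <<'E'
from h import *
s=get_state();print(s["joints"].round(2),s["tcp_pos"].round(4),s["eef_rot"]);print(toolR().round(3))
print(t([-.17*.04,-.985*.04,0]))
E
```

```text
[ 9.239e+01 -2.803e+01 -3.832e+01  8.000e-02 -8.032e+01 -3.956e+01] [0.1851 0.1774 0.2693] [ 47.26480546  89.39140297 -79.88908389]
[[ 0.002  0.797 -0.604]
 [-0.01  -0.604 -0.797]
 [-1.     0.008  0.007]]
[0.0004 0.0184 0.0355]
```

```bash
cat >> h.py <<'E'
# fitted arm: pk=[d,a1,h,L2,L3,a3,Lt]; 
E
python3 - <<'E'
from h import *
D=np.array([[81.708,20.591,.635,-70.136,.28294,.61231,.22564],[81.711,19.959,2.337,-72.44,.28291,.61238,.24582],[120.06,-21.34,-35.24,-76.18,.0504,.2956,.2697],[92.39,-28.03,-38.32,-80.32,.1851,.1774,.2693]])
def fk(p,q):
    d,a1,h,L2,L3,a3,Lt=p; j1,j2,j3,j5=np.radians(q)
    e=j3-j2; tt=e+j5
    rho=a1+L2*np.sin(j2)+L3*np.cos(e)-a3*np.sin(e)+Lt*np.cos(tt)
    z=h+L2*np.cos(j2)+L3*np.sin(e)+a3*np.cos(e)+Lt*np.sin(tt)
    return np.array([rho*np.cos(j1)+d*np.sin(j1),rho*np.sin(j1)-d*np.cos(j1),z])
f=lambda p:np.r_[np.concatenate([fk(p,r[:4])-r[4:] for r in D]), 1e-3*(p-[.19,0,.4,.4,.4,0,.25])]
r=least_squares(f,[.19,0,.4,.4,.4,0,.25]);print(r.x.round(4),r.fun.round(4))
E
```

```text
[ 1.918e-01 -2.000e-03  1.952e-01  6.016e-01  4.657e-01 -1.000e-04
  3.738e-01] [ 0.0002 -0.     -0.0001  0.0002 -0.      0.      0.0001  0.0001  0.0001
 -0.0005 -0.     -0.0001  0.     -0.     -0.0002  0.0002  0.0001 -0.
  0.0001]
```

play_rows(series=[0.035,0,0,0,0.035,0,0,0,0.035,0,0,0,0.035,0,0,0,0.03,0.01,0.02,0])

```text
time_s: 2.38
tcp_pos: [0.1775, 0.1614, 0.103]
eef_rot: [-35.5, 89.7, -161.7]
contact_force: [42.9, -17.1, -52.8]
gripper_width: 0.0876
```

```bash
python3 - <<'E'
from h import *
s=get_state();print(s["joints"].round(2),s["tcp_pos"].round(4),s["eef_rot"]);print(toolR().round(3))
E
```

```text
[ 94.51 -21.99 -58.3   -0.41 -53.78 -40.44] [0.1775 0.1614 0.103 ] [ -35.53894263   89.66002917 -161.71721908]
[[-0.006  0.807 -0.59 ]
 [-0.002 -0.59  -0.807]
 [-1.    -0.003  0.005]]
```

play_rows(series=[0,0,0,0,0,0,0,0,0,0,0,0,0,0,0,0,0,0,0,0])

```text
time_s: 2.8
tcp_pos: [0.1777, 0.16, 0.1042]
eef_rot: [-22.9, 89.7, -149.1]
contact_force: [0.7, 0.2, -0.3]
gripper_width: 0.0876
```

```bash
python3 - <<'E'
from h import *
s=get_state();print(s["joints"].round(2),s["tcp_pos"].round(4),s["eef_rot"],s["joint_torque"].round(1));print(toolR().round(3))
for n in("side","wrist"):
  c=capture(n);cv2.imwrite(f"pics/{n}2.png",c["img"])
E
```

```text
[ 94.57 -22.31 -58.25  -0.36 -54.2  -40.57] [0.1777 0.16   0.1042] [ -22.85611634   89.67569682 -149.07025652] [-0.   6.2 25.2  6.  -0.   0. ]
[[-0.005  0.807 -0.591]
 [-0.003 -0.591 -0.807]
 [-1.    -0.002  0.005]]
```

View pics/side2.png

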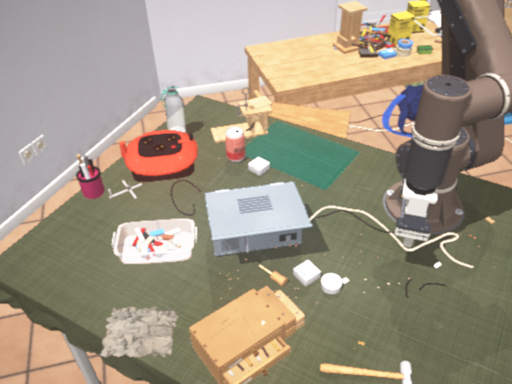

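View pics/wrist2.png

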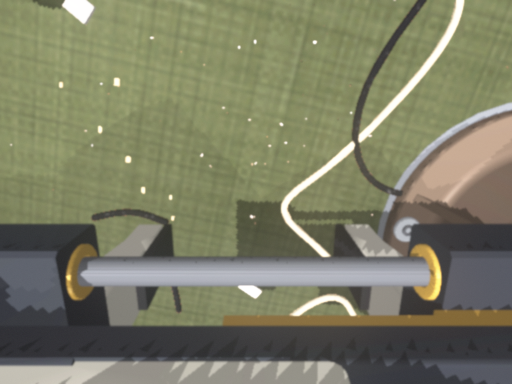

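play_rows(series=[0,0.004,0.009,0,0,0.004,0.009,0,0,0.004,0.009,0,0,0.004,0.009,0,0,0,0,0])

```text
time_s: 3.32
tcp_pos: [0.1754, 0.1261, 0.1151]
eef_rot: [-33.2, 88.8, -159.4]
contact_force: [0.4, 0.7, -0.1]
gripper_width: 0.0874
```

```bash
python3 - <<'E'
from h import *
s=get_state();print(s["joints"].round(2),s["tcp_pos"].round(4),s["eef_rot"],s["joint_torque"].round(1));print(toolR().round(3))
E
```

```text
[ 94.29 -28.19 -58.26  -1.29 -60.27 -39.9 ] [0.1754 0.1261 0.1151] [ -33.16663861   88.83507125 -159.42314856] [ 0.  11.8 27.1  6.4 -0.5  0. ]
[[-0.019  0.806 -0.591]
 [-0.007 -0.591 -0.806]
 [-1.    -0.011  0.017]]
```

```bash
cat >> h.py <<'E'
def fk6(p,q,s4=1,s6=1,c6=0):
    d,a1,h,L2,L3,a3,Lt=p; j=np.radians(q); e=j[2]-j[1]
    ry=lambda a:Ro.from_euler("y",-a).as_matrix(); rx=lambda a:Ro.from_euler("x",a).as_matrix()
    Rb=Ro.from_euler("z",j[0]).as_matrix()
    Rf=ry(e)@rx(s4*j[3]); R=Rb@Rf@ry(j[4])@rx(s6*j[5]+c6)
    w=np.array([a1+L2*np.sin(j[1]),-d,h+L2*np.cos(j[1])])+ry(e)@[L3,0,a3]
    return Rb@w+R@[Lt,0,0],R,Rb@w
E
python3 - <<'E'
from h import *
D=[([81.708,20.591,.635,-.02,-70.136,-16.508],[.28294,.61231,.22564],[5.0458,89.906,-109.761]),
([81.711,19.959,2.337,-.02,-72.44,-27.783],[.28291,.61238,.24582],[10.141,89.9347,-115.937]),
([120.06,-21.34,-35.24,-.01,-76.18,-66.17],[.0504,.2956,.2697],[57.28,89.919,-68.83]),
([92.39,-28.03,-38.32,.08,-80.32,-39.56],[.1851,.1774,.2693],[47.265,89.391,-79.889]),
([94.57,-22.31,-58.25,-.36,-54.2,-40.57],[.1777,.16,.1042],[-22.856,89.6757,-149.07]),
([94.29,-28.19,-58.26,-1.29,-60.27,-39.9],[.1754,.1261,.1151],[-33.1666,88.835,-159.4231])]
for s4 in(1,-1):
  for s6 in(1,-1):
    for c in(0,90,180,270):
      ang=[np.degrees(Ro.from_matrix(fk6([.19,0,.2,.6,.466,0,.37],q,s4,s6,np.radians(c))[1].T@Ro.from_euler("xyz",o,degrees=True).as_matrix()).magnitude()) for q,_,o in D]
      if max(ang)<25: print(s4,s6,c,np.round(ang,2))
for s4 in(1,-1):
  for Lt in(.2,.25,.3,.35,.4,.45):
    f=lambda p:np.concatenate([fk6(list(p)+[Lt],q,s4)[0]-x for q,x,_ in D])
    r=least_squares(f,[.19,0,.2,.6,.466,0]);print(s4,Lt,r.x.round(4),np.abs(r.fun).max().round(5),r.cost)
E
```

```text
1 -1 180 [0.04 0.04 0.02 0.16 0.72 2.58]
-1 -1 180 [0.   0.   0.   0.01 0.01 0.01]
1 0.2 [ 1.895e-01 -6.700e-03  2.020e-02  6.034e-01  4.698e-01  4.000e-04] 0.00891 5.7541467634985785e-05
1 0.25 [ 1.893e-01 -6.600e-03  7.090e-02  6.031e-01  4.699e-01  1.000e-04] 0.00969 6.6700356019765e-05
1 0.3 [ 1.891e-01 -6.400e-03  1.215e-01  6.028e-01  4.701e-01 -3.000e-04] 0.01047 7.673504180940166e-05
1 0.35 [ 0.1889 -0.0063  0.1722  0.6025  0.4703 -0.0007] 0.01125 8.764552500389458e-05
1 0.4 [ 0.1887 -0.0062  0.2229  0.6022  0.4704 -0.0011] 0.01203 9.943180560324465e-05
1 0.45 [ 0.1885 -0.0061  0.2736  0.6019  0.4706 -0.0014] 0.01281 0.00011209388360745116
-1 0.2 [ 1.911e-01 -6.700e-03  2.020e-02  6.034e-01  4.698e-01  4.000e-04] 0.00272 9.759553693726498e-06
-1 0.25 [ 1.913e-01 -6.600e-03  7.090e-02  6.031e-01  4.699e-01  1.000e-04] 0.00195 6.972963593191347e-06
-1 0.3 [ 1.915e-01 -6.400e-03  1.215e-01  6.028e-01  4.701e-01 -3.000e-04] 0.00196 5.062170897512884e-06
-1 0.35 [ 0.1917 -0.0063  0.1722  0.6025  0.4703 -0.0007] 0.00198 4.027175606691109e-06
-1 0.4 [ 0.1919 -0.0062  0.2229  0.6022  0.4704 -0.0011] 0.00199 3.867977720726536e-06
-1 0.45 [ 0.1921 -0.0061  0.2736  0.6019  0.4706 -0.0014] 0.00201 4.584577239618137e-06
```

```bash
cat > data.py <<'E'
D=[([81.708,20.591,.635,-.02,-70.136,-16.508],[.28294,.61231,.22564],[5.0458,89.906,-109.761]),
([81.711,19.959,2.337,-.02,-72.44,-27.783],[.28291,.61238,.24582],[10.141,89.9347,-115.937]),
([120.06,-21.34,-35.24,-.01,-76.18,-66.17],[.0504,.2956,.2697],[57.28,89.919,-68.83]),
([92.39,-28.03,-38.32,.08,-80.32,-39.56],[.1851,.1774,.2693],[47.265,89.391,-79.889]),
([94.57,-22.31,-58.25,-.36,-54.2,-40.57],[.1777,.16,.1042],[-22.856,89.6757,-149.07]),
([94.29,-28.19,-58.26,-1.29,-60.27,-39.9],[.1754,.1261,.1151],[-33.1666,88.835,-159.4231])]
E
python3 - <<'E'
from h import *
from data import D
for fix in (0,1):
  g=(lambda p:[p[0],p[1],p[2],p[3],p[4],p[5],p[6]]) if not fix else (lambda p:[p[0],0,p[2],p[3],p[4],p[5],p[6]])
  f=lambda p:np.concatenate([fk6(g(p),q,-1)[0]-x for q,x,_ in D])
  r=least_squares(f,[.19,0,.2,.6,.466,0,.37]);print(r.x.round(4));print((r.fun.reshape(-1,3)*1000).round(2))
E
```

```text
[ 0.1918 -0.0062  0.2068  0.6023  0.4704 -0.0009  0.3841]
[[ 0.02  0.06 -0.59]
 [ 0.04  0.18 -0.34]
 [ 0.12 -0.11  0.04]
 [ 0.01 -0.23  0.08]
 [ 0.04 -0.85 -1.18]
 [-0.12  0.99  1.99]]
[ 0.1918  0.8886  0.2126  0.6026  0.4647 -0.0031  0.3903]
[[ 0.07  0.29 -0.73]
 [ 0.1   0.42 -0.72]
 [ 0.11 -0.03 -0.73]
 [ 0.04 -0.19 -1.1 ]
 [ 0.01 -0.61  0.37]
 [-0.22  1.04  2.91]]
```

```bash
cat >> h.py <<'E'
PK=[.1918,-.0015,.2068,.602,.4665,0,.3841]
LO=np.array([-176.03,-82.01,-58.28,-173.87,-174.79,-173.66]);HI=np.array([176.03,121.73,71.71,95.51,-.11,173.66])
def F(q): p,R,w=fk6(PK,q,-1,-1,np.pi); return p,R
def ik(p,R,q0,w=.36,**k):
    def f(q):
        a,B=F(q); return np.r_[a-p,w*Ro.from_matrix(R.T@B).as_rotvec()]
    return least_squares(f,np.clip(q0,LO+1e-3,HI-1e-3),bounds=(LO,HI),x_scale=30,**k)
def step(q,row,w=.36):
    p,R=F(q); return ik(p+R@row[:3],R@Ro.from_rotvec([row[3],0,0]).as_matrix(),q,w).x
def goalR(beta,roll,yaw):
    # tool x: horizontal dir yaw, pitched down beta; roll=0 -> tool z horizontal
    return Ro.from_euler("ZYX",[yaw,beta,90+roll],degrees=True).as_matrix()
E
python3 - <<'E'
from h import *
P=np.load("p.npy")
q=np.array([94.57,-22.31,-58.25,-.36,-54.2,-40.57]);
for w in(.1,.2,.36,.5,1):
  a=q
  for _ in range(4): a=step(a,[0,.004,.009,0],w)
  print(w,a.round(2),F(a)[0].round(4),F(a)[1][:,0].round(3))
rng=np.random.default_rng(0)
for beta in(0,20,35,50):
  pos=T2(P,[-.095,-.03,.115])[0]
  seen=[]
  for roll in(0,180):
    for _ in range(40):
      r=ik(pos,goalR(beta,roll,np.degrees(P[2])),rng.uniform(LO,HI),max_nfev=100)
      if r.cost<1e-8 and not any(np.abs(r.x-s).max()<1 for s in seen): seen.append(r.x);print(beta,roll,r.x.round(1))
E
```

```text
0.1 [ 89.52 -23.22 -58.28  -3.92 -57.62 -33.56] [0.1707 0.1241 0.109 ] [-0.058 -0.045 -0.997]
0.2 [ 91.14 -24.91 -58.28  -2.83 -58.45 -35.84] [0.1732 0.1261 0.1126] [-0.041 -0.032 -0.999]
0.36 [ 93.04 -26.78 -58.28  -1.65 -59.46 -38.4 ] [0.1758 0.1281 0.1166] [-0.024 -0.018 -1.   ]
0.5 [ 93.91 -27.6  -58.28  -1.14 -59.95 -39.54] [0.1768 0.129  0.1182] [-0.016 -0.012 -1.   ]
1 [ 94.91 -28.52 -58.28  -0.57 -60.52 -40.84] [0.178  0.1299 0.1201] [-0.008 -0.006 -1.   ]
0 0 [  51.5   57.    -7.2   31.3 -112.5  -76.9]
0 180 [  51.5   57.    -7.2   31.3 -112.5  103.1]
20 0 [  50.6   45.2  -10.4   28.2 -100.4  -73.5]
20 180 [  50.6   45.2  -10.4   28.2 -100.4  106.5]
35 0 [ 48.6  36.3 -13.5  25.4 -90.7 -70.2]
35 180 [ 48.6  36.3 -13.5  25.4 -90.7 109.8]
50 0 [ 45.2  27.9 -17.   22.  -80.3 -65.7]
50 180 [ 45.2  27.9 -17.   22.  -80.3 114.3]
```

```bash
python3 - <<'E'
from h import *
s=get_state();q=np.r_[s["joints"]];P=np.load("p.npy")
print(goalR(0,0,np.degrees(P[2])).round(2))
def mv(q,dst,n,spin=0):
    for i in range(n):
        p,R=F(q); q0=q; q=step(q,np.r_[R.T@((np.array(dst)-p)/(n-i)),spin],.4)
        print(i,q.round(1),(abs(q-q0)/np.r_[136.94,136.94,172.46,180,180,180]*12).max().round(2))
    return q
q=mv(q,[.05,.36,.3],8,.125)
q=mv(q,[-.36,.27,.35],11,.01)
for i in range(30):
    p,R=F(q); q=step(q,np.r_[R.T@[-.17*.04,-.985*.04,0],0],.4); 
    if i%3==2: print(i,q.round(1),F(q)[0].round(3),F(q)[1][:,0].round(2),F(q)[1][:,1].round(2))
E
```

```text
[[-0.17  0.   -0.99]
 [-0.99 -0.    0.17]
 [ 0.    1.    0.  ]]
0 [ 99.8 -28.2 -55.1  -1.3 -63.3 -52.7] 0.85
1 [103.7 -27.1 -51.7  -1.3 -65.6 -63.8] 0.74
2 [106.4 -25.4 -48.   -1.3 -67.5 -73.7] 0.66
3 [108.4 -23.2 -44.1  -1.2 -69.2 -82.9] 0.61
4 [109.8 -20.9 -40.   -1.2 -70.9 -91.5] 0.58
5 [111.  -18.5 -35.8  -1.2 -72.7 -99.8] 0.55
6 [ 111.8  -15.9  -31.4   -1.2  -74.5 -107.9] 0.54
7 [ 112.5  -13.4  -26.8   -1.2  -76.5 -115.8] 0.53
0 [ 119.5  -15.   -27.3   -1.2  -77.5 -123.3] 0.61
1 [ 126.4  -16.1  -27.5   -1.1  -78.3 -130.9] 0.61
2 [ 133.2  -16.7  -27.3   -1.1  -79.  -138.3] 0.59
3 [ 139.6  -16.8  -26.8   -1.   -79.5 -145.3] 0.56
4 [ 145.4  -16.4  -25.9   -1.   -79.8 -151.7] 0.51
5 [ 150.6  -15.4  -24.8   -0.9  -79.9 -157.5] 0.46
6 [ 155.2  -14.   -23.3   -0.8  -79.9 -162.6] 0.4
7 [ 159.1  -12.3  -21.5   -0.8  -79.9 -167.1] 0.34
8 [ 162.5  -10.2  -19.4   -0.7  -79.9 -171. ] 0.29
9 [ 164.8   -7.7  -16.8   -1.   -79.9 -173.7] 0.22
10 [ 165.4   -4.7  -13.7   -2.1  -80.  -173.7] 0.27
2 [ 171.7   -6.8  -16.4   -8.1  -79.  -173.7] [-0.372  0.194  0.346] [-0.05 -0.13 -0.99] [-0.06 -0.99  
[... 293 characters left out ...]
 [-0.07 -0.52 -0.85] [ 0.02 -0.85  0.52]
14 [ 176.    -0.9  -22.5  -42.2  -72.  -160.6] [-0.436 -0.024  0.342] [-0.07 -0.64 -0.77] [ 0.03 -0.77  0.64]
17 [ 176.     1.9  -24.5  -51.3  -71.2 -154.4] [-0.451 -0.061  0.342] [-0.08 -0.74 -0.67] [ 0.05 -0.68  0.73]
20 [ 176.     5.1  -26.4  -59.8  -71.4 -147.7] [-0.465 -0.091  0.342] [-0.08 -0.82 -0.57] [ 0.06 -0.58  0.81]
23 [ 176.     8.6  -27.9  -67.2  -72.7 -141.1] [-0.479 -0.113  0.342] [-0.08 -0.88 -0.47] [ 0.06 -0.48  0.88]
26 [ 176.    12.1  -28.9  -73.2  -74.8 -135.4] [-0.493 -0.129  0.342] [-0.08 -0.92 -0.38] [ 0.07 -0.39  0.92]
29 [ 176.    15.5  -29.3  -77.8  -77.2 -130.8] [-0.505 -0.14   0.342] [-0.08 -0.95 -0.3 ] [ 0.08 -0.31  0.95]
```

```bash
python3 - <<'E'
from h import *
print(t([-.125/8,.234/8,.185/8]), t([-.037,-.008,.004]))
E
```

```text
[-0.023  -0.0302 -0.014 ] [-0.0032 -0.0251  0.0284]
```

play_rows(series=[-0.023,-0.03,-0.014,0,-0.023,-0.03,-0.014,0,-0.023,-0.03,-0.014,0,-0.023,-0.03,-0.014,0,-0.023,-0.03,-0.014,0])

```text
time_s: 3.73
tcp_pos: [0.0969, 0.2748, 0.2314]
eef_rot: [-33.7, 88.9, -159.9]
contact_force: [0.6, 0.6, 0.7]
gripper_width: 0.088
```

play_rows(series=[-0.023,-0.03,-0.014,0,-0.023,-0.03,-0.014,0,-0.013,-0.03,-0.014,0,-0.003,-0.025,0.028,0,-0.003,-0.025,0.028,0])

```text
time_s: 4.15
tcp_pos: [-0.0227, 0.3467, 0.2966]
eef_rot: [-23.5, 88.9, -150.0]
contact_force: [-0.6, 0.8, 0.1]
gripper_width: 0.0875
```

play_rows(series=[-0.003,-0.025,0.028,0,-0.003,-0.025,0.028,0,-0.003,-0.025,0.028,0,-0.003,-0.025,0.028,0,-0.003,-0.025,0.028,0])

```text
time_s: 4.57
tcp_pos: [-0.2073, 0.3056, 0.3159]
eef_rot: [-33.3, 88.8, -159.5]
contact_force: [0.7, 1.5, -0.1]
gripper_width: 0.0875
```

```bash
python3 - <<'E'
from h import *
s=get_state();print(s["joints"].round(2),s["tcp_pos"].round(4),s["eef_rot"],s["joint_torque"].round(1));print(toolR().round(3))
print(t([-.037,-.01,.0]))
E
```

```text
[ 154.42  -13.59  -24.38   -0.88  -78.38 -100.45] [-0.2073  0.3056  0.3159] [ -33.26003695   88.8086376  -159.4663345 ] [ -5.3 -14.   29.1   6.9  -0.2   1.3]
[[-0.019  0.807 -0.591]
 [-0.007 -0.591 -0.807]
 [-1.    -0.011  0.017]]
[ 0.0008 -0.0239  0.0299]
```

play_rows(series=[0,-0.024,0.03,0,0,-0.024,0.03,0,0,-0.02,0.03,0,0,0,0.03,0,0,0.008,0.018,0])

```text
time_s: 4.98
tcp_pos: [-0.3382, 0.2293, 0.3176]
eef_rot: [-27.8, 89.0, -154.1]
contact_force: [0.3, 0.3, 0.5]
gripper_width: 0.0877
```

play_rows(series=[0,0.01,0.022,0,0,0.01,0.022,0,0,0.01,0.022,0,0,0.01,0.022,0,0,0.01,0.022,0])

```text
time_s: 5.4
tcp_pos: [-0.3555, 0.1838, 0.3231]
eef_rot: [20.5, 84.9, -105.6]
contact_force: [-0.1, -0.1, -0.6]
gripper_width: 0.0878
```

```bash
python3 - <<'E'
from h import *
s=get_state();print(s["joints"].round(2),s["tcp_pos"].round(4),s["eef_rot"],s["joint_torque"].round(1));print(toolR().round(3))
print(t([-.015,-.039,.0]))
q=s["joints"]
for i in range(10):
    p,R=F(q); q=step(q,np.r_[R.T@[-.012,-.039,0],0],.4); 
print(F(q)[0],F(q)[1].round(2),q.round(1))
E
```

```text
[ 175.98   -8.95  -18.48   -5.04  -79.49 -121.27] [-0.3555  0.1838  0.3231] [  20.54589154   84.94202682 -105.62009734] [ -0.  -18.4  30.    7.4   0.2  -0. ]
[[-0.024  0.808 -0.589]
 [-0.085 -0.589 -0.804]
 [-0.996  0.031  0.083]]
[0.0037 0.0108 0.0402]
[-0.46438915  0.01452294  0.34160517] [[-0.05  0.82 -0.57]
 [-0.54 -0.51 -0.67]
 [-0.84  0.28  0.47]] [ 176.     1.6  -16.5  -34.6  -74.  -111.5]
```

play_rows(series=[0.003,0.018,0.036,0,0.005,0.018,0.036,0,0.007,0.018,0.035,0,0.008,0.018,0.035,0,0.01,0.017,0.035,0])

```text
time_s: 5.82
tcp_pos: [-0.3791, 0.1235, 0.3199]
eef_rot: [27.7, 76.2, -98.4]
contact_force: [1.0, 0.1, 0.3]
gripper_width: 0.0875
```

play_rows(series=[0.012,0.017,0.035,0,0.014,0.017,0.034,0,0.016,0.016,0.033,0,0.018,0.016,0.033,0,0.019,0.016,0.032,0])

```text
time_s: 6.23
tcp_pos: [-0.404, 0.06, 0.2987]
eef_rot: [29.2, 67.4, -96.8]
contact_force: [-0.0, -0.6, 0.3]
gripper_width: 0.0875
```

```bash
python3 - <<'E'
from h import *
s=get_state();print(s["joints"].round(2),s["tcp_pos"].round(4),s["eef_rot"],s["joint_torque"].round(1));print(toolR().round(3))
print(t([-.008,-.039,.0]))
E
```

```text
[ 175.98   -4.24  -13.83  -22.93  -80.08 -118.06] [-0.404   0.06    0.2987] [ 29.22478066  67.39946832 -96.79747228] [  0.  -25.1  30.4   6.2  -0.3  -0.2]
[[-0.045  0.813 -0.58 ]
 [-0.382 -0.551 -0.742]
 [-0.923  0.188  0.335]]
[0.0152 0.015  0.0336]
```

play_rows(series=[0.016,0.015,0.034,0,0.016,0.015,0.034,0,0.017,0.015,0.034,0,0.018,0.014,0.034,0,0.019,0.014,0.033,0])

```text
time_s: 6.65
tcp_pos: [-0.4373, -0.0043, 0.3012]
eef_rot: [29.8, 58.5, -96.2]
contact_force: [0.0, -0.0, -0.1]
gripper_width: 0.0876
```

play_rows(series=[0.02,0.014,0.033,0,0.02,0.014,0.033,0,0.021,0.014,0.032,0,0.022,0.014,0.032,0,0.023,0.014,0.031,0])

```text
time_s: 7.07
tcp_pos: [-0.4688, -0.0682, 0.3129]
eef_rot: [29.9, 49.5, -96.0]
contact_force: [-0.1, 0.5, 0.4]
gripper_width: 0.0874
```

```bash
python3 - <<'E'
from h import *
s=get_state();print(s["joints"].round(2),s["tcp_pos"].round(4),s["eef_rot"],s["joint_torque"].round(1));print(toolR().round(3))
print(t([-.008,-.04,.0]))
for w in(.4,.6,.8):
 for d in([-.008,-.04,0],[0,-.04,0],[0.03,-.028,0],[0,-.03,.028],[0,-.03,-.028]):
  q=s["joints"]
  for i in range(5):
    p,R=F(q); q=step(q,np.r_[R.T@d,0],w); 
  print(w,d,np.degrees(np.arccos(-F(q)[1][2,0])),F(q)[1][:,0].round(2))
E
```

```text
[ 175.98    1.67   -7.72  -41.04  -81.59 -115.28] [-0.4688 -0.0682  0.3129] [ 29.93167729  49.46254407 -95.99644995] [  0.  -33.   29.7   4.1  -0.2  -0.2]
[[-0.068  0.822 -0.565]
 [-0.646 -0.468 -0.603]
 [-0.76   0.324  0.563]]
[0.0264 0.0121 0.0286]
0.4 [-0.008, -0.04, 0] 53.492610549180085 [-0.07 -0.8  -0.59]
0.4 [0, -0.04, 0] 53.32823844026795 [-0.07 -0.8  -0.6 ]
0.4 [0.03, -0.028, 0] 49.01979450899161 [-0.07 -0.75 -0.66]
0.4 [0, -0.03, 0.028] 50.295139066241624 [-0.07 -0.77 -0.64]
0.4 [0, -0.03, -0.028] 50.295146265316404 [-0.07 -0.77 -0.64]
0.6 [-0.008, -0.04, 0] 47.75941227477298 [-0.07 -0.74 -0.67]
0.6 [0, -0.04, 0] 47.66540853701091 [-0.07 -0.74 -0.67]
0.6 [0.03, -0.028, 0] 45.23238888950747 [-0.07 -0.71 -0.7 ]
0.6 [0, -0.03, 0.028] 45.94720313237541 [-0.07 -0.72 -0.7 ]
0.6 [0, -0.03, -0.028] 45.94720366282608 [-0.07 -0.72 -0.7 ]
0.8 [-0.008, -0.04, 0] 45.03404531466163 [-0.07 -0.7  -0.71]
0.8 [0, -0.04, 0] 44.97450044759331 [-0.07 -0.7  -0.71]
0.8 [0.03, -0.028, 0] 43.44402381005647 [-0.07 -0.68 -0.73]
0.8 [0, -0.03, 0.028] 43.891653163921795 [-0.07 -0.69 -0.72]
0.8 [0, -0.03, -0.028] 43.89165349677635 [-0.07 -0.69 -0.72]
```

play_rows(series=[0.027,0.012,0.028,0,0.027,0.012,0.028,0,0.028,0.012,0.027,0,0.028,0.012,0.027,0,0.029,0.012,0.026,0])

```text
time_s: 7.48
tcp_pos: [-0.4959, -0.1296, 0.3124]
eef_rot: [29.9, 40.6, -96.1]
contact_force: [0.6, -0.2, 0.9]
gripper_width: 0.0874
```

play_rows(series=[0.03,0.011,0.025,0,0.03,0.011,0.025,0,0.031,0.011,0.024,0,0.031,0.011,0.024,0,0.032,0.01,0.023,0])

```text
time_s: 7.9
tcp_pos: [-0.5204, -0.1864, 0.3196]
eef_rot: [29.6, 32.0, -96.5]
contact_force: [0.1, -0.5, 0.6]
gripper_width: 0.0877
```

play_rows(series=[0.033,0.01,0.022,0,0.033,0.01,0.022,0,0.034,0.009,0.021,0,0.034,0.009,0.021,0,0.034,0.009,0.02,0])

```text
time_s: 8.32
tcp_pos: [-0.5438, -0.2366, 0.3338]
eef_rot: [29.3, 23.6, -97.2]
contact_force: [0.8, 0.4, -0.3]
gripper_width: 0.0875
```

```bash
python3 - <<'E'
from h import *
s=get_state();print(s["joints"].round(2),s["tcp_pos"].round(4),s["eef_rot"],s["joint_torque"].round(1));print(toolR().round(3))
print(t([-.008,-.04,.0]),F(s["joints"])[0])
E
```

```text
[ 175.98   10.97   -5.83  -68.05  -80.56 -105.02] [-0.5438 -0.2366  0.3338] [ 29.3264849   23.60250409 -97.17308342] [  0.  -44.3  27.9   0.4  -0.7  -0.3]
[[-0.114  0.841 -0.53 ]
 [-0.909 -0.303 -0.285]
 [-0.4    0.449  0.799]]
[0.0373 0.0054 0.0156] [-0.58873044 -0.11863518  0.50920433]
```

play_rows(series=[0.037,0.006,0.016,0,0.037,0.006,0.016,0,0.037,0.006,0.016,0,0.038,0.005,0.014,0,0.038,0.005,0.013,0])

```text
time_s: 8.73
tcp_pos: [-0.5696, -0.2793, 0.3346]
eef_rot: [29.0, 15.8, -98.2]
contact_force: [-0.4, -0.0, -0.7]
gripper_width: 0.0877
```

```bash
cat >> data.py <<'E'
D+=[([175.98,-8.95,-18.48,-5.04,-79.49,-121.27],[-.3555,.1838,.3231],[20.54589154,84.94202682,-105.62009734]),
([175.98,-4.24,-13.83,-22.93,-80.08,-118.06],[-.404,.06,.2987],[29.2247,67.3995,-96.7975]),
([175.98,1.67,-7.72,-41.04,-81.59,-115.28],[-.4688,-.0682,.3129],[29.93,49.4625,-95.9964]),
([175.98,10.97,-5.83,-68.05,-80.56,-105.02],[-.5438,-.2366,.3338],[29.326,23.6025,-97.173])]
E
python3 - <<'E'
from h import *
from data import D
s=get_state();print(s["joints"].round(2),s["tcp_pos"].round(4),s["eef_rot"]);print(toolR().round(3))
for q,x,o in D: print(np.degrees(Ro.from_matrix(fk6(PK,q,-1,-1,np.pi)[1].T@Ro.from_euler("xyz",o,degrees=True).as_matrix()).magnitude()).round(2),end=' ')
f=lambda p:np.concatenate([fk6(p,q,-1,-1,np.pi)[0]-x for q,x,_ in D])
r=least_squares(f,PK);print(r.x.round(4));print((r.fun.reshape(-1,3)*1000).round(2))
E
```

```text
[175.98  15.2   -6.05 -76.64 -80.59 -99.39] [-0.5696 -0.2793  0.3346] [ 28.97240686  15.76349868 -98.18174244]
[[-0.137  0.847 -0.513]
 [-0.953 -0.255 -0.166]
 [-0.272  0.466  0.842]]
0.0 0.0 0.0 0.01 0.01 0.01 0.0 0.01 0.01 0.0 [ 0.1754  0.112   0.1985  0.5728  0.3447 -0.0402  0.3873]
[[-19.65 -20.96 -33.61]
 [-19.61 -20.67 -38.84]
 [-12.88 -10.44 -46.75]
 [-16.46   0.51 -53.54]
 [-16.73   2.49   2.12]
 [-16.84   3.5   -6.41]
 [  3.26 -16.77 -41.23]
 [ -3.24  -4.56  16.45]
 [ -6.37  25.25  67.95]
 [-26.31  97.28 133.87]]
```

```bash
cat >> data.py <<'E'
D+=[([175.98,15.2,-6.05,-76.64,-80.59,-99.39],[-.5696,-.2793,.3346],[28.9724,15.7635,-98.1817])]
E
cat >> h.py <<'E'
def fk7(p,q):
    d,a1,h,L2,L3,a3,Lt,d4,a5,b5=p; j=np.radians(q); e=j[2]-j[1]
    ry=lambda a:Ro.from_euler("y",-a).as_matrix(); rx=lambda a:Ro.from_euler("x",a).as_matrix()
    Rb=Ro.from_euler("z",j[0]).as_matrix()
    R4=Rb@ry(e)@rx(-j[3]); R5=R4@ry(j[4]); R=R5@rx(-j[5]+np.pi)
    return Rb@(np.array([a1+L2*np.sin(j[1]),-d,h+L2*np.cos(j[1])])+ry(e)@[L3,0,a3])+R4@[0,-d4,b5]+R5@[Lt,0,a5],R
E
python3 - <<'E'
from h import *
from data import D
f=lambda p:np.concatenate([fk7(p,q)[0]-x for q,x,_ in D])
r=least_squares(f,PK+[0,0,0]);print(r.x.round(4).tolist());print((r.fun.reshape(-1,3)*1000).round(2))
E
```

```text
[-0.0001, 0.0004, 0.1985, 0.6015, 0.4636, 0.0003, 0.3776, 0.1919, -0.0004, -0.0003]
[[-0.01 -0.03 -0.01]
 [-0.01 -0.03 -0.01]
 [ 0.05 -0.    0.01]
 [-0.02 -0.05 -0.03]
 [-0.02  0.01  0.04]
 [ 0.01  0.03 -0.05]
 [-0.   -0.02  0.01]
 [-0.04  0.04  0.08]
 [-0.02  0.04 -0.  ]
 [-0.08 -0.04 -0.1 ]
 [ 0.04  0.    0.07]]
```

```bash
cat >> h.py <<'E'
P7=[0,0.0004,.1985,.6015,.4636,.0003,.3776,.1919,-.0004,-.0003]
def F(q): return fk7(P7,q)
E
cat > sim.py <<'E'
from h import *
P=np.load("p.npy")
def plan(q,dst,n,spin=0,w=1,v=1):
    for i in range(n):
        p,R=F(q); q0=q; q=step(q,np.r_[R.T@((np.array(dst)-p)/(n-i)),spin],w)
        if v: print(i,q.round(1),F(q)[0].round(3),(abs(q-q0)/np.r_[136.94,136.94,172.46,180,180,180]*12).max().round(2))
    return q
E
python3 - <<'E'
from sim import *
q0=get_state()["joints"]; 
pos=T2(P,[-.150,-.085,.115])[0]; pos2=T2(P,[-.095,-.085,.115])[0];print(pos,pos2)
rng=np.random.default_rng(0);seen=[]
for _ in range(60):
  r=ik(pos2,goalR(15.8,0,-98.2),rng.uniform(LO,HI),max_nfev=100)
  if r.cost<1e-8 and not any(np.abs(r.x-s).max()<1 for s in seen): seen.append(r.x);print(r.x.round(1))
q=plan(q0,[-.45,.25,.4],14,.07)
q=plan(q,[.0,.35,.4],12,.02)
q=plan(q,[.4,.30,.3],11,0)
q=plan(q,pos,9,0)
q=plan(q,pos2,2,0)
print(F(q)[1].round(2))
E
```

```text
[0.47944181 0.11874723 0.115     ] [0.4700878 0.0645485 0.115    ]
[ 53.9  44.3 -27.1  26.8 -90.8 -81.4]
0 [ 172.2   14.8   -6.1  -75.4  -84.1 -102.9] [-0.561 -0.241  0.339] 0.33
1 [ 168.4   14.6   -5.8  -74.1  -87.6 -106.5] [-0.552 -0.204  0.344] 0.33
2 [ 164.6   14.6   -5.2  -72.8  -91.2 -110. ] [-0.544 -0.166  0.349] 0.33
3 [ 160.9   14.9   -4.3  -71.5  -94.8 -113.5] [-0.535 -0.128  0.353] 0.33
4 [ 157.2   15.4   -3.1  -70.2  -98.3 -117.1] [-0.527 -0.09   0.358] 0.32
5 [ 153.7   16.1   -1.5  -69.1 -101.7 -120.7] [-0.518 -0.052  0.363] 0.31
6 [ 150.2   17.     0.3  -68.  -105.1 -124.3] [-0.51  -0.015  0.367] 0.3
7 [ 146.9   18.2    2.4  -66.9 -108.5 -128. ] [-0.501  0.023  0.372] 0.29
8 [ 143.7   19.4    4.8  -66.  -111.7 -131.8] [-0.493  0.061  0.377] 0.28
9 [ 140.6   20.9    7.5  -65.2 -114.9 -135.7] [-0.484  0.099  0.381] 0.27
10 [ 137.7   22.5   10.5  -64.6 -118.1 -139.8] [-0.476  0.137  0.386] 0.27
11 [ 135.    24.2   13.8  -64.2 -121.2 -144. ] [-0.467  0.174  0.391] 0.28
12 [ 132.3   26.1   17.4  -64.  -124.3 -148.5] [-0.459  0.212  0.395] 0.3
13 [ 129.8   28.1   21.3  -64.1 
[... 1815 characters left out ...]
[0.418 0.26  0.259] 0.22
2 [  65.2   41.1   -7.7   17.5 -113.7  -87. ] [0.426 0.24  0.238] 0.22
3 [  63.9   41.7  -10.2   18.5 -110.5  -87.2] [0.435 0.219 0.218] 0.21
4 [  62.4   42.5  -12.5   19.6 -107.4  -87.4] [0.444 0.199 0.197] 0.21
5 [  61.    43.3  -14.7   20.7 -104.2  -87.6] [0.453 0.179 0.177] 0.21
6 [  59.4   44.3  -16.7   22.  -101.2  -88. ] [0.462 0.159 0.156] 0.2
7 [ 57.8  45.4 -18.6  23.3 -98.2 -88.5] [0.471 0.139 0.136] 0.2
8 [ 56.1  46.6 -20.3  24.8 -95.2 -89. ] [0.479 0.119 0.115] 0.2
0 [ 55.1  45.4 -23.7  25.7 -93.  -89.6] [0.475 0.092 0.115] 0.24
1 [ 53.9  44.3 -27.1  26.8 -90.8 -90.3] [0.47  0.065 0.115] 0.23
[[-0.14 -0.19 -0.97]
 [-0.95 -0.24  0.18]
 [-0.27  0.95 -0.15]]
```

```bash
cat >> sim.py <<'E'
def rows(dw,n,spin=0):
    R=toolR(); out=[]
    for i in range(n):
        out.append(np.r_[R.T@np.array(dw),spin].round(3).tolist()); R=R@Ro.from_rotvec([spin,0,0]).as_matrix()
    for i in range(0,n,5): print(sum(out[i:i+5],[]))
E
python3 - <<'E'
from sim import *
rows([.0085,.0378,.0047],15,.071)
E
```

```text
[-0.038, -0.0, -0.007, 0.071, -0.038, -0.001, -0.007, 0.071, -0.038, -0.001, -0.007, 0.071, -0.038, -0.002, -0.006, 0.071, -0.038, -0.002, -0.006, 0.071]
[-0.038, -0.003, -0.006, 0.071, -0.038, -0.003, -0.006, 0.071, -0.038, -0.003, -0.006, 0.071, -0.038, -0.004, -0.006, 0.071, -0.038, -0.004, -0.005, 0.071]
[-0.038, -0.005, -0.005, 0.071, -0.038, -0.005, -0.005, 0.071, -0.038, -0.005, -0.004, 0.071, -0.038, -0.005, -0.004, 0.071, -0.038, -0.006, -0.003, 0.071]
```

play_rows(series=[-0.038,0,-0.007,0.071,-0.038,-0.001,-0.007,0.071,-0.038,-0.001,-0.007,0.071,-0.038,-0.002,-0.006,0.071,-0.038,-0.002,-0.006,0.071], jaw=0, squeeze=10)

```text
time_s: 9.15
tcp_pos: [-0.5264, -0.0902, 0.3578]
eef_rot: [49.5, 15.8, -98.1]
contact_force: [-0.3, -0.4, -0.4]
gripper_width: 0.0595
```

play_rows(series=[-0.038,-0.003,-0.006,0.071,-0.038,-0.003,-0.006,0.071,-0.038,-0.003,-0.006,0.071,-0.038,-0.004,-0.006,0.071,-0.038,-0.004,-0.005,0.071])

```text
time_s: 9.57
tcp_pos: [-0.4839, 0.0971, 0.3807]
eef_rot: [69.9, 15.8, -98.2]
contact_force: [-2.1, 0.0, -0.0]
gripper_width: 0.0264
```

play_rows(series=[-0.038,-0.005,-0.005,0.071,-0.038,-0.005,-0.005,0.071,-0.038,-0.005,-0.004,0.071,-0.038,-0.005,-0.004,0.071,-0.038,-0.006,-0.003,0.071])

```text
time_s: 9.98
tcp_pos: [-0.4418, 0.2841, 0.4035]
eef_rot: [90.2, 15.8, -98.2]
contact_force: [-1.7, 0.3, 0.5]
gripper_width: 0.0003
```

```bash
python3 - <<'E'
from sim import *
s=get_state();print(s["joints"].round(1),s["tcp_pos"].round(3),s["eef_rot"].round(2),toolR().round(2).tolist())
rows([.038,.006,0],1);rows([.04,-.005,-.009],1)
E
```

```text
[ 127.5   30.1   25.1  -64.4 -130.2 -159.2] [-0.442  0.284  0.403] [ 90.19  15.84 -98.16] [[-0.14, -0.04, -0.99], [-0.95, -0.27, 0.14], [-0.27, 0.96, -0.0]]
[-0.011, -0.003, -0.037, 0.0]
[0.002, -0.009, -0.04, 0.0]
```

play_rows(series=[-0.011,-0.003,-0.038,0,-0.011,-0.003,-0.038,0,-0.011,-0.003,-0.038,0,-0.011,-0.003,-0.038,0,-0.011,-0.003,-0.038,0])

```text
time_s: 10.4
tcp_pos: [-0.2445, 0.312, 0.4042]
eef_rot: [90.0, 15.8, -98.2]
contact_force: [-0.8, 1.5, 0.4]
gripper_width: 0.0007
```

play_rows(series=[-0.011,-0.003,-0.038,0,-0.011,-0.003,-0.038,0,-0.011,-0.003,-0.038,0,-0.011,-0.003,-0.038,0,-0.011,-0.003,-0.038,0])

```text
time_s: 10.82
tcp_pos: [-0.0482, 0.3413, 0.405]
eef_rot: [89.9, 15.8, -98.2]
contact_force: [0.0, 1.2, -0.2]
gripper_width: 0.0003
```

play_rows(series=[-0.005,-0.003,-0.04,0,-0.005,-0.003,-0.04,0,0.002,-0.009,-0.039,0,0.002,-0.009,-0.039,0,0.002,-0.009,-0.039,0])

```text
time_s: 11.23
tcp_pos: [0.1488, 0.3257, 0.3738]
eef_rot: [89.9, 15.8, -98.1]
contact_force: [-0.2, 0.9, -0.3]
gripper_width: 0.0005
```

play_rows(series=[0.002,-0.009,-0.039,0,0.002,-0.009,-0.039,0,0.002,-0.009,-0.039,0,0.002,-0.009,-0.039,0,0.002,-0.009,-0.039,0])

```text
time_s: 11.65
tcp_pos: [0.3424, 0.3005, 0.3275]
eef_rot: [89.9, 15.8, -98.2]
contact_force: [-0.5, 2.0, -0.3]
gripper_width: 0.0006
```

```bash
python3 - <<'E'
from sim import *
s=get_state();print(s["joints"].round(1),s["tcp_pos"].round(3),s["eef_rot"].round(2),toolR().round(2).tolist())
c=capture("side");cv2.imwrite("pics/side3.png",c["img"])
c=capture("wrist");cv2.imwrite("pics/wrist3.png",c["img"])
E
```

```text
[  73.4   36.3   -0.9   10.1 -126.4  -81.6] [0.342 0.3   0.328] [ 89.94  15.83 -98.17] [[-0.14, -0.04, -0.99], [-0.95, -0.27, 0.14], [-0.27, 0.96, 0.0]]
```

View pics/side3.png

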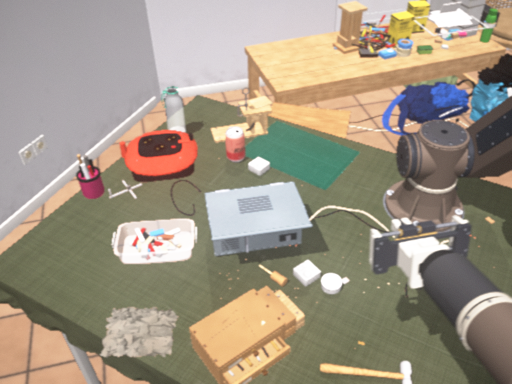

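View pics/wrist3.png

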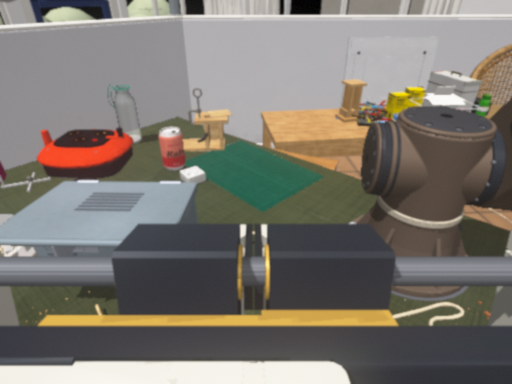

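```bash
python3 - <<'E'
import cv2
a=cv2.imread("pics/side3.png")[260:384,170:330]; cv2.imwrite("pics/boxz.png",cv2.resize(a,None,fx=4.5,fy=4.5,interpolation=cv2.INTER_CUBIC))
a=cv2.imread("pics/scene0.png")[85:180,150:260]; cv2.imwrite("pics/boxz2.png",cv2.resize(a,None,fx=5,fy=5,interpolation=cv2.INTER_CUBIC))
E
```

```text
(no output)
```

View pics/boxz.png

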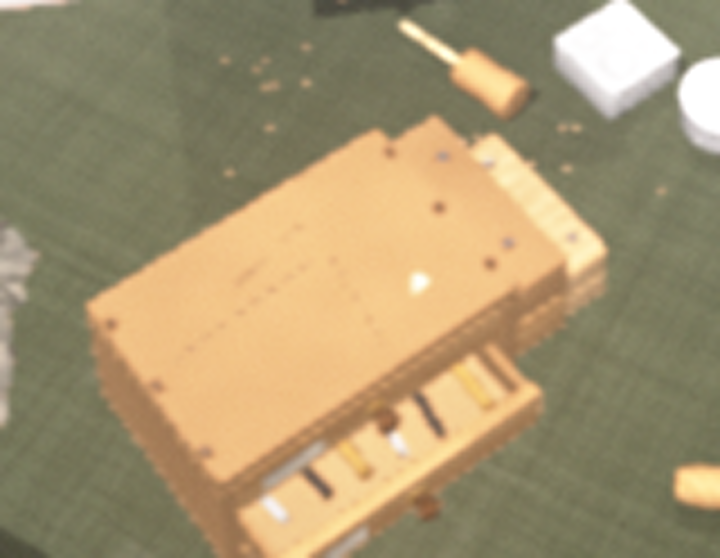

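View pics/boxz2.png

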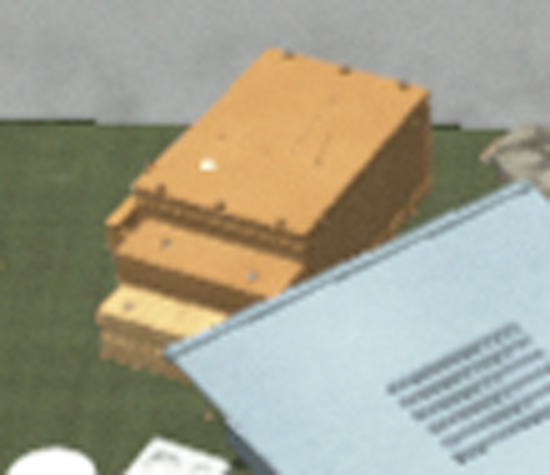

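```bash
python3 - <<'E'
from h import *
S=capture("scene");D=capture("side")
Pm=lambda c:c["K"]@np.linalg.inv(c["world_from_camera"])[:3]
a=np.array([[211,132.6],[177,122],[204,94.6],[235.6,104]]).T;b=np.array([[254,288.9],[285.6,324.4],[217.8,365.6],[190,327.8]]).T
X=cv2.triangulatePoints(Pm(S),Pm(D),a.astype(float),b.astype(float));X=(X[:3]/X[3]).T;print(X.round(3))
E
```

```text
[[0.622 0.181 0.083]
 [0.587 0.302 0.084]
 [0.761 0.35  0.087]
 [0.796 0.234 0.082]]
```

```bash
python3 - <<'E'
from sim import *
rows([.137/10,-.182/10,-.2125/10],1)
E
```

```text
[0.021, -0.016, -0.016, 0.0]
```

play_rows(series=[0.021,-0.016,-0.016,0,0.021,-0.016,-0.016,0,0.021,-0.016,-0.016,0,0.021,-0.016,-0.016,0,0.021,-0.016,-0.016,0])

```text
time_s: 12.27
tcp_pos: [0.4084, 0.211, 0.2222]
eef_rot: [90.0, 16.0, -98.1]
contact_force: [0.4, 0.9, 0.1]
gripper_width: 0.0
```

play_rows(series=[0.021,-0.016,-0.016,0,0.021,-0.016,-0.016,0,0.021,-0.016,-0.016,0,0.021,-0.014,-0.016,0,0,0,0,0])

```text
time_s: 12.68
tcp_pos: [0.4624, 0.1355, 0.1379]
eef_rot: [89.9, 15.7, -98.4]
contact_force: [-1.7, -0.5, -0.1]
gripper_width: 0.0005
```

```bash
cat >> sim.py <<'E'
def tum(s=None):
    s=s or get_state(); p=s["tcp_pos"]; c,n=np.cos(P[2]),np.sin(P[2]); d=p[:2]-P[:2]
    f=s["contact_force"]
    return np.r_[c*d[0]+n*d[1],-n*d[0]+c*d[1],p[2]].round(4),np.r_[c*f[0]+n*f[1],-n*f[0]+c*f[1],f[2]].round(2)
def trow(d): # tumbler shift -> tool row
    c,n=np.cos(P[2]),np.sin(P[2]); return t([c*d[0]-n*d[1],n*d[0]+c*d[1],d[2]])
E
python3 - <<'E'
from sim import *
print(tum(),get_state()["eef_rot"]);print(trow([.01,0,0]),trow([0,.01,0]),trow([0,0,.01]))
for n in("side","wrist"):
  c=capture(n);cv2.imwrite(f"pics/{n}4.png",c["img"])
  # reproject model
E
```

```text
(array([-0.1636, -0.1047,  0.1379]), array([ 0.83, -1.63, -0.09])) [ 89.85674595  15.66100683 -98.3869938 ]
[0.0096 0.0027 0.0003] [ 0.0002  0.0001 -0.01  ] [-0.0027  0.0096  0.    ]
```

View pics/wrist4.png

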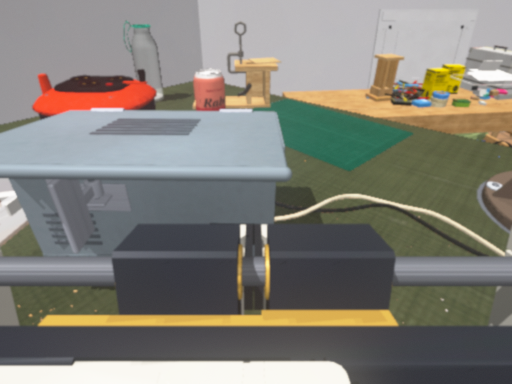

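View pics/side4.png

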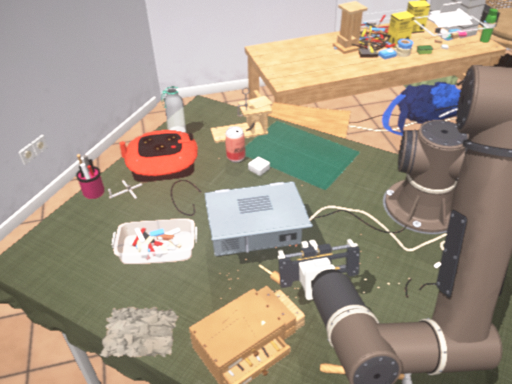

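```bash
python3 - <<'E'
from sim import *
W=capture("wrist")
print("lip ends",proj(W,T2(P,[[-.115,-.126,.154],[-.115,.126,.154]])).round(0).tolist())
for y in(-.04,-.02,0,.02,.04): print(y,proj(W,T2(P,[[-.107,y,.072],[-.107,y,.138],[-.075,y,.072],[-.075,y,.138]])).round(0).tolist())
a=W["img"][150:290,0:200]; cv2.imwrite("pics/w4z.png",cv2.resize(a,None,fx=4,fy=4,interpolation=cv2.INTER_CUBIC))
E
```

```text
lip ends [[288.0, 172.0], [-83.0, 167.0]]
-0.04 [[177.0, 253.0], [165.0, 185.0], [185.0, 229.0], [176.0, 164.0]]
-0.02 [[153.0, 253.0], [138.0, 184.0], [163.0, 228.0], [151.0, 164.0]]
0 [[129.0, 252.0], [110.0, 184.0], [142.0, 228.0], [127.0, 164.0]]
0.02 [[105.0, 252.0], [83.0, 184.0], [120.0, 227.0], [102.0, 163.0]]
0.04 [[82.0, 251.0], [56.0, 183.0], [99.0, 227.0], [78.0, 163.0]]
```

View pics/w4z.png

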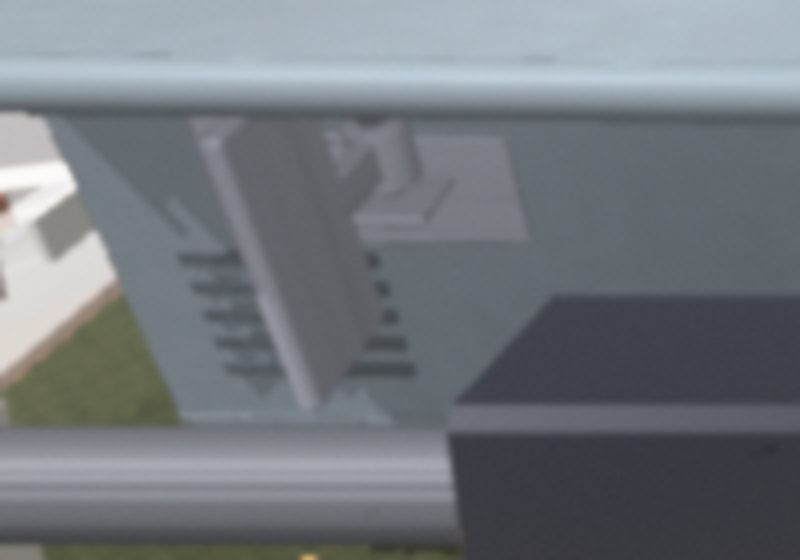

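play_rows(series=[0.007,-0.007,-0.007,0,0.007,-0.007,-0.007,0,0.007,-0.007,-0.007,0,0.014,0.004,0,0,0.014,0.004,0,0])

```text
time_s: 13.25
tcp_pos: [0.4778, 0.0915, 0.1134]
eef_rot: [90.0, 15.8, -98.2]
contact_force: [-0.4, -0.4, -0.6]
gripper_width: 0.0005
```

```bash
python3 - <<'E'
from sim import *
print(tum())
E
```

```text
(array([-0.1229, -0.0819,  0.1134]), array([ 0.46, -0.32, -0.57]))
```

play_rows(series=[0.011,0.003,0,0,0.011,0.003,0,0,0.01,0.003,0,0,0,0,-0.008,0,0,0,-0.008,0])

```text
time_s: 13.67
tcp_pos: [0.4892, 0.0566, 0.1148]
eef_rot: [90.0, 15.9, -98.1]
contact_force: [0.3, 0.6, 0.4]
gripper_width: 0.0006
```

play_rows(series=[0,0,-0.008,0,0,0,-0.007,0,0,0,-0.007,0,0,0,-0.007,0,0,0,-0.007,0])

```text
time_s: 14.08
tcp_pos: [0.5251, 0.0519, 0.1144]
eef_rot: [90.0, 15.9, -98.2]
contact_force: [-0.2, 0.5, -0.4]
gripper_width: 0.0006
```

```bash
python3 - <<'E'
from sim import *
print(tum())
E
```

```text
(array([-0.0918, -0.0287,  0.1144]), array([-0.49, -0.33, -0.36]))
```

play_rows(series=[0,0,-0.004,0,0,0,-0.004,0,0,0,-0.004,0,0,0,-0.004,0,0,0,-0.004,0])

```text
time_s: 14.5
tcp_pos: [0.5443, 0.049, 0.1146]
eef_rot: [90.0, 15.9, -98.2]
contact_force: [0.4, -0.6, 0.0]
gripper_width: 0.0007
```

play_rows(series=[0,0,-0.002,0,0,0,-0.002,0,0,0,-0.002,0,0,0,-0.002,0,0,0,-0.002,0])

```text
time_s: 14.92
tcp_pos: [0.5541, 0.0476, 0.1146]
eef_rot: [90.0, 15.9, -98.2]
contact_force: [0.0, -0.0, 0.9]
gripper_width: 0.0005
```

```bash
python3 - <<'E'
from sim import *
print(tum())
E
```

```text
(array([-0.0926,  0.0007,  0.1146]), array([0.04, 0.02, 0.91]))
```

play_rows(series=[0,0,-0.002,0,0,0,-0.002,0,0,0,-0.002,0,0,0,-0.002,0,0,0,-0.002,0])

```text
time_s: 15.33
tcp_pos: [0.564, 0.0461, 0.1146]
eef_rot: [90.0, 15.9, -98.2]
contact_force: [-0.8, -0.6, -0.7]
gripper_width: 0.0003
```

play_rows(series=[0,0,-0.002,0,0,0,-0.002,0,0,0,-0.002,0,0,0,-0.001,0,0,0,0,0])

```text
time_s: 15.75
tcp_pos: [0.5709, 0.0451, 0.1145]
eef_rot: [90.0, 15.9, -98.2]
contact_force: [-0.2, 0.4, 0.3]
gripper_width: 0.0006
```

```bash
python3 - <<'E'
from sim import *
print(tum())
E
```

```text
(array([-0.093 ,  0.0177,  0.1145]), array([-0.41, -0.28,  0.32]))
```

play_rows(series=[0,0,-0.002,0,0,0,-0.001,0,0,0,-0.001,0,0,0,-0.001,0,0,0,0,0])

```text
time_s: 16.17
tcp_pos: [0.5759, 0.0444, 0.1145]
eef_rot: [90.0, 15.9, -98.2]
contact_force: [0.2, 0.2, 0.7]
gripper_width: 0.0005
```

play_rows(series=[0,0,-0.002,0,0,0,-0.001,0,0,0,-0.001,0,0,0,-0.001,0,0,0,0,0])

```text
time_s: 16.58
tcp_pos: [0.5806, 0.0437, 0.1145]
eef_rot: [90.0, 15.9, -98.2]
contact_force: [-3.0, 1.3, 0.1]
gripper_width: 0.0009
```

```bash
python3 - <<'E'
from sim import *
print(tum())
W=capture("wrist");a=W["img"]; cv2.imwrite("pics/w5.png",a)
D=capture("side");a=D["img"][180:300,180:340]; cv2.imwrite("pics/s5.png",cv2.resize(a,None,fx=4.5,fy=4.5,interpolation=cv2.INTER_CUBIC))
E
```

```text
(array([-0.0932,  0.0274,  0.1145]), array([-0.79, -3.2 ,  0.15]))
```

View pics/w5.png

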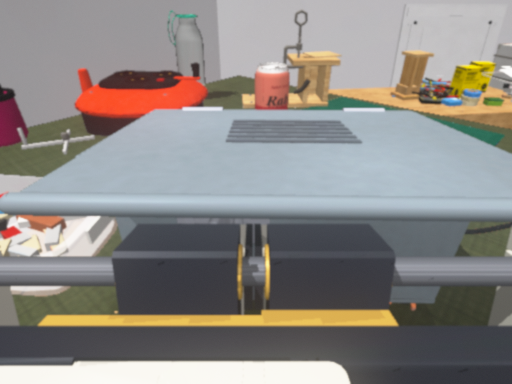

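View pics/s5.png

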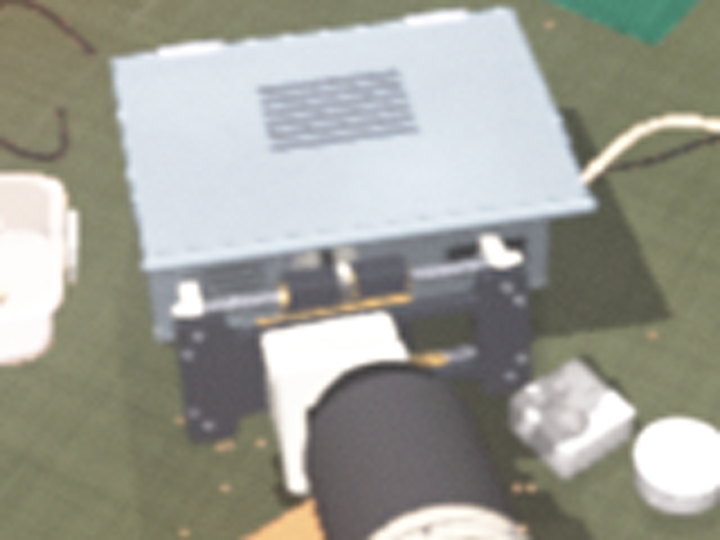

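play_rows(series=[0,0,-0.002,0,0,0,-0.002,0,0,0,-0.002,0,0,0,-0.002,0,0,0,0,0])

```text
time_s: 17.1
tcp_pos: [0.5883, 0.0419, 0.1145]
eef_rot: [90.0, 15.8, -98.3]
contact_force: [-5.9, -0.5, 1.0]
gripper_width: 0.0007
```

```bash
python3 - <<'E'
from sim import *
print(tum())
E
```

```text
(array([-0.0928,  0.0353,  0.1145]), array([ 1.5 , -5.76,  0.97]))
```

play_rows(series=[0,0,-0.0015,0,-0.001,0.003,0,0,-0.001,0.003,0,0,-0.001,0.003,0,0,-0.001,0.003,0,0])

```text
time_s: 17.52
tcp_pos: [0.5901, 0.043, 0.1265]
eef_rot: [90.0, 15.9, -98.2]
contact_force: [-4.9, 1.9, -3.4]
gripper_width: 0.0004
```

```bash
python3 - <<'E'
from sim import *
print(tum())
E
```

```text
(array([-0.0942,  0.0369,  0.1265]), array([-1.09, -5.13, -3.44]))
```

play_rows(series=[0,0.0015,0,0,0,0.0015,0,0,0,0.0015,0,0,0,0.001,0,0,0,0,0,0])

```text
time_s: 17.93
tcp_pos: [0.5902, 0.0421, 0.1316]
eef_rot: [90.0, 16.0, -98.1]
contact_force: [-3.6, 4.9, -4.9]
gripper_width: 0.0007
```

```bash
python3 - <<'E'
from sim import *
print(tum())
E
```

```text
(array([-0.0933,  0.0372,  0.1316]), array([-4.19, -4.36, -4.86]))
```

play_rows(series=[0,0.002,0,0,0,0.002,0,0,0,0.002,0,0,0,0.002,0,0,0,0,0,0])

```text
time_s: 18.35
tcp_pos: [0.5901, 0.0402, 0.1395]
eef_rot: [90.1, 16.0, -98.1]
contact_force: [-3.9, 4.6, -4.8]
gripper_width: 0.0004
```

```bash
python3 - <<'E'
from sim import *
print(tum())
E
```

```text
(array([-0.0915,  0.0374,  0.1395]), array([-3.87, -4.63, -4.79]))
```

play_rows(series=[-0.001,0.003,0,0,-0.001,0.003,0,0,-0.001,0.003,0,0,-0.001,0.003,0,0,-0.001,0.003,0,0])

```text
time_s: 18.77
tcp_pos: [0.59, 0.0398, 0.1565]
eef_rot: [90.1, 15.9, -98.2]
contact_force: [0.2, -1.1, -4.5]
gripper_width: 0.0004
```

```bash
python3 - <<'E'
from sim import *
print(tum())
S=capture("scene");a=S["img"][85:240,130:330]; cv2.imwrite("pics/s6.png",cv2.resize(a,None,fx=3.8,fy=3.8,interpolation=cv2.INTER_CUBIC))
for phi in(0,.07,.14): 
  a=.13+phi; print(phi,proj(S,T2(P,[[.088-.205*np.cos(a),-.126,.127+.205*np.sin(a)]])).round(1))
E
```

```text
(array([-0.091 ,  0.0374,  0.1565]), array([ 1.06,  0.37, -4.52]))
0 [[184.3 156. ]]
0.07 [[184.3 152.4]]
0.14 [[184.6 148.9]]
```

View pics/s6.png

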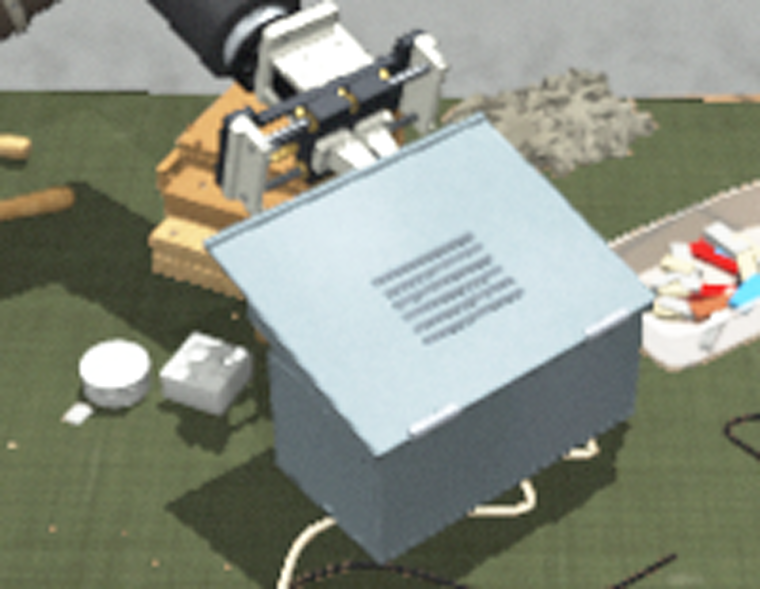

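```bash
cat > swing.py <<'E'
from sim import *
import sys
off=np.array([.0038,.0135]); H=np.array([.088,.127])
def tcp(a,s): return H+s*np.array([-np.cos(a),np.sin(a)])-.0025*np.array([np.sin(a),np.cos(a)])-off
def series(da,n,s1,k=4,fin=0):
    x=tum()[0]; c=np.array([x[0],x[2]])+off-H
    s=np.hypot(*c); a=np.arctan2(c[1],-c[0])+.0025/s; print("a,phi,s",a,a-.13,s)
    p=np.array([x[0],x[2]]); q=get_state()["joints"]; out=[]; 
    for i in range(n):
        a+=da; s=s+(s1-s)/max(k-i,1); w=tcp(a,s); d=w-p; p=w
        r=trow([d[0],0,d[1]]); q=step(q,np.r_[r,0],1); out.append(r.round(3).tolist()+[0])
    for i in range(0,n,5): print(sum(out[i:i+5],[]))
    print(q.round(1),F(q)[1][:,0].round(3),"end",p)
E
python3 - <<'E'
from swing import *
series(.05,25,.19,5)
E
```

```text
a,phi,s 0.2576099157806264 0.12760991578062642 0.18064066541064336
[-0.002, 0.009, 0.0, 0, -0.002, 0.009, 0.0, 0, -0.001, 0.009, 0.0, 0, -0.0, 0.01, 0.0, 0, -0.0, 0.01, 0.0, 0]
[0.002, 0.009, 0.0, 0, 0.003, 0.009, 0.0, 0, 0.003, 0.009, 0.0, 0, 0.004, 0.009, 0.0, 0, 0.004, 0.009, 0.0, 0]
[0.004, 0.008, 0.0, 0, 0.005, 0.008, 0.0, 0, 0.005, 0.008, 0.0, 0, 0.006, 0.008, 0.0, 0, 0.006, 0.007, 0.0, 0]
[0.006, 0.007, 0.0, 0, 0.007, 0.007, 0.0, 0, 0.007, 0.006, 0.0, 0, 0.007, 0.006, 0.0, 0, 0.008, 0.006, 0.0, 0]
[0.008, 0.005, 0.0, 0, 0.008, 0.005, 0.0, 0, 0.008, 0.004, 0.0, 0, 0.009, 0.004, 0.0, 0, 0.009, 0.004, 0.0, 0]
[ 32.9  28.3 -30.2  46.7 -95.6 -66.7] [-0.136 -0.952 -0.274] end [0.06970756 0.30296298]
```

play_rows(series=[-0.003,0.009,0,0,-0.003,0.009,0,0,-0.002,0.009,0,0,0,0.009,0,0,0,0.009,0,0])

```text
time_s: 19.23
tcp_pos: [0.589, 0.0353, 0.2026]
eef_rot: [90.1, 15.9, -98.2]
contact_force: [-1.3, -1.3, -4.5]
gripper_width: 0.0003
```

```bash
python3 - <<'E'
from swing import *
print(tum());series(.05,20,.19,5)
S=capture("scene");cv2.imwrite("pics/s7.png",S["img"])
for phi in(.3,.4,.5): 
  a=.13+phi; print(phi,proj(S,T2(P,[[.088-.205*np.cos(a),-.126,.127+.205*np.sin(a)],[.088-.205*np.cos(a),.126,.127+.205*np.sin(a)]])).round(1).tolist())
E
```

```text
(array([-0.0864,  0.0372,  0.2026]), array([ 1.52, -1.1 , -4.49]))
a,phi,s 0.4942971746466124 0.3642971746466124 0.1924660229754852
[0.003, 0.009, 0.0, 0, 0.003, 0.009, 0.0, 0, 0.004, 0.009, 0.0, 0, 0.004, 0.009, 0.0, 0, 0.004, 0.008, 0.0, 0]
[0.004, 0.008, 0.0, 0, 0.005, 0.008, 0.0, 0, 0.005, 0.008, 0.0, 0, 0.006, 0.008, 0.0, 0, 0.006, 0.007, 0.0, 0]
[0.006, 0.007, 0.0, 0, 0.007, 0.007, 0.0, 0, 0.007, 0.006, 0.0, 0, 0.007, 0.006, 0.0, 0, 0.008, 0.006, 0.0, 0]
[0.008, 0.005, 0.0, 0, 0.008, 0.005, 0.0, 0, 0.008, 0.004, 0.0, 0, 0.009, 0.004, 0.0, 0, 0.009, 0.004, 0.0, 0]
[ 33.2  28.4 -30.   46.5 -95.7 -66.7] [-0.136 -0.952 -0.274] end [0.06718665 0.30275326]
0.3 [[185.9, 141.9], [259.6, 108.8]]
0.4 [[187.4, 138.1], [261.9, 104.9]]
0.5 [[189.3, 134.8], [264.6, 101.4]]
```

View pics/s7.png

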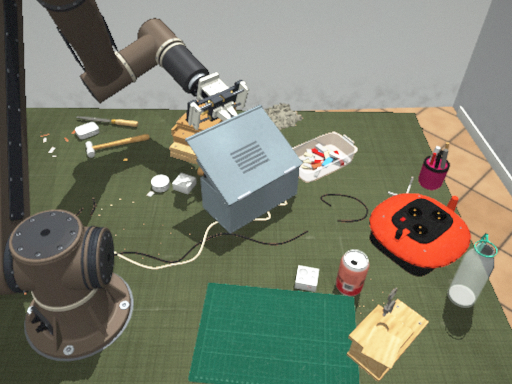

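play_rows(series=[0.003,0.009,0,0,0.003,0.009,0,0,0.004,0.009,0,0,0.004,0.009,0,0,0.004,0.008,0,0])

```text
time_s: 19.7
tcp_pos: [0.5849, 0.0059, 0.2401]
eef_rot: [90.1, 15.9, -98.1]
contact_force: [1.2, 4.0, -0.7]
gripper_width: 0.0008
```

play_rows(series=[0.004,0.008,0,0,0.005,0.008,0,0,0.005,0.008,0,0,0.006,0.008,0,0,0.006,0.007,0,0])

```text
time_s: 20.12
tcp_pos: [0.5795, -0.0298, 0.2701]
eef_rot: [90.0, 15.8, -98.2]
contact_force: [0.2, 3.4, 0.9]
gripper_width: 0.0007
```

```bash
python3 - <<'E'
from swing import *
print(tum());series(.05,15,.19,5)
S=capture("scene");cv2.imwrite("pics/s8.png",S["img"][60:260,120:360])
for phi in(.7,.8,.9,1.): 
  a=.13+phi; print(phi,proj(S,T2(P,[[.088-.205*np.cos(a),-.126,.127+.205*np.sin(a)],[.088-.205*np.cos(a),.126,.127+.205*np.sin(a)]])).round(1).tolist())
E
```

```text
(array([-0.0206,  0.0389,  0.2701]), array([-3.43, -0.41,  0.89]))
a,phi,s 0.9942948497947456 0.8642948497947456 0.1884319505816357
[0.006, 0.007, 0.0, 0, 0.006, 0.007, 0.0, 0, 0.007, 0.007, 0.0, 0, 0.007, 0.006, 0.0, 0, 0.007, 0.006, 0.0, 0]
[0.008, 0.005, 0.0, 0, 0.008, 0.005, 0.0, 0, 0.008, 0.004, 0.0, 0, 0.009, 0.004, 0.0, 0, 0.009, 0.004, 0.0, 0]
[0.009, 0.003, 0.0, 0, 0.009, 0.003, 0.0, 0, 0.009, 0.002, 0.0, 0, 0.009, 0.002, 0.0, 0, 0.009, 0.001, 0.0, 0]
[ 29.1  26.8 -33.8  50.  -92.8 -67. ] [-0.137 -0.952 -0.273] end [0.11453712 0.30107907]
0.7 [[194.5, 130.2], [271.5, 96.3]]
0.8 [[197.8, 128.9], [275.6, 94.6]]
0.9 [[201.5, 128.3], [280.0, 93.6]]
1.0 [[205.6, 128.6], [284.8, 93.4]]
```

View pics/s8.png

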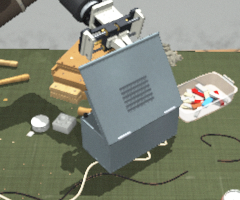

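play_rows(series=[0.006,0.007,0,0,0.006,0.007,0,0,0.007,0.007,0,0,0.007,0.006,0,0,0.007,0.005,0,0])

```text
time_s: 20.58
tcp_pos: [0.5736, -0.0701, 0.2914]
eef_rot: [90.0, 15.9, -98.2]
contact_force: [-2.1, 2.4, -0.4]
gripper_width: 0.0003
```

play_rows(series=[0.008,0.005,0,0,0.008,0.004,0,0,0.007,0.003,0,0,0.005,0.002,0,0,0.003,0.001,0,0])

```text
time_s: 21.0
tcp_pos: [0.569, -0.1034, 0.2973]
eef_rot: [90.0, 15.9, -98.2]
contact_force: [-0.2, 2.4, 1.0]
gripper_width: 0.0006
```

```bash
python3 - <<'E'
from swing import *
print(tum());series(.05,5,.19,5)
S=capture("scene");cv2.imwrite("pics/s9.png",cv2.resize(S["img"][60:260,120:360],None,fx=3,fy=3,interpolation=cv2.INTER_CUBIC))
for phi in(1.1,1.2,1.3,1.4): 
  a=.13+phi; print(phi,proj(S,T2(P,[[.088-.205*np.cos(a),-.126,.127+.205*np.sin(a)],[.088-.205*np.cos(a),.126,.127+.205*np.sin(a)]])).round(1).tolist())
E
```

```text
(array([0.0537, 0.041 , 0.2973]), array([-2.37, -0.63,  0.98]))
a,phi,s 1.4197718022118877 1.2897718022118876 0.18631341873305854
[0.008, 0.004, 0.0, 0, 0.008, 0.004, 0.0, 0, 0.009, 0.004, 0.0, 0, 0.009, 0.003, 0.0, 0, 0.009, 0.003, 0.0, 0]
[ 30.1  27.3 -32.3  49.1 -93.7 -66.7] [-0.137 -0.952 -0.273] end [0.10048689 0.30281716]
1.1 [[210.2, 129.7], [290.0, 93.9]]
1.2 [[215.0, 131.7], [295.3, 95.2]]
1.3 [[220.2, 134.5], [300.9, 97.3]]
1.4 [[225.6, 138.2], [306.6, 100.2]]
```

View pics/s9.png

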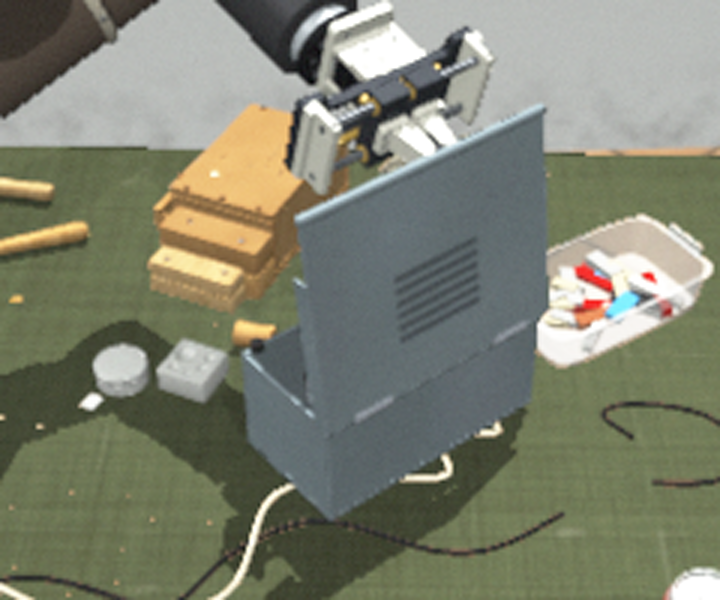

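play_rows(series=[0.004,0.002,0,0,0.005,0.002,0,0,0.004,0.001,0,0,0.002,0,0,0,0,0,0,0])

```text
time_s: 21.47
tcp_pos: [0.5667, -0.1187, 0.2976]
eef_rot: [90.0, 15.9, -98.2]
contact_force: [-0.2, 1.4, -0.2]
gripper_width: 0.0004
```

play_rows(series=[-0.003,-0.001,0,0,-0.008,-0.002,0,0,-0.015,-0.004,0,0,-0.02,-0.005,0,0,-0.025,0,0,0])

```text
time_s: 21.88
tcp_pos: [0.5768, -0.046, 0.3049]
eef_rot: [89.9, 15.8, -98.2]
contact_force: [1.4, 0.2, 0.0]
gripper_width: 0.0002
```

play_rows(series=[-0.03,0,0,0,-0.035,0,0,0,-0.035,0,0,0,-0.02,0,0,0,0,0,0,0])

```text
time_s: 22.3
tcp_pos: [0.5949, 0.0727, 0.3387]
eef_rot: [90.2, 15.9, -97.8]
contact_force: [-0.5, 0.4, 0.1]
gripper_width: 0.0003
```

play_rows(series=[0,0,0,0,0,0,0,0,0,0,0,0,0,0,0,0,0,0,0,0])

```text
time_s: 22.72
tcp_pos: [0.5933, 0.0662, 0.3384]
eef_rot: [90.0, 15.9, -98.2]
contact_force: [0.1, 0.1, -0.4]
gripper_width: 0.0002
```

```bash
python3 - <<'E'
from swing import *
print(tum())
S=capture("scene");cv2.imwrite("pics/s10.png",cv2.resize(S["img"][60:260,120:360],None,fx=3,fy=3,interpolation=cv2.INTER_CUBIC))
D=capture("side");cv2.imwrite("pics/d10.png",D["img"])
for phi in(1.2,1.3,1.4,1.5): 
  a=.13+phi; print(phi,proj(S,T2(P,[[.088-.205*np.cos(a),-.126,.127+.205*np.sin(a)],[.088-.205*np.cos(a),.126,.127+.205*np.sin(a)]])).round(1).tolist())
E
```

```text
(array([-0.1175,  0.0361,  0.3384]), array([-0.15,  0.03, -0.39]))
1.2 [[215.0, 131.7], [295.3, 95.2]]
1.3 [[220.2, 134.5], [300.9, 97.3]]
1.4 [[225.6, 138.2], [306.6, 100.2]]
1.5 [[231.1, 142.7], [312.4, 103.9]]
```

View pics/s10.png

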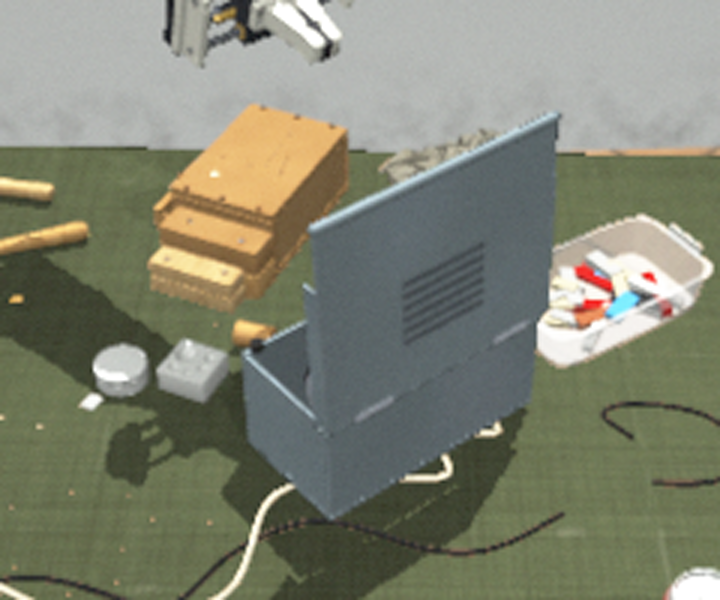

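View pics/d10.png

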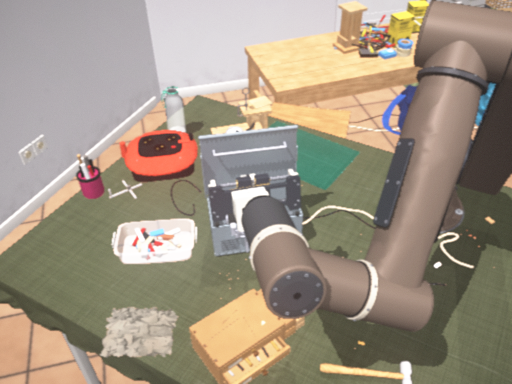

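```bash
python3 - <<'E'
from plant import close_job
print(close_job())
E
```

```text
the job is handed in; nothing more can be done
None
```

The hood is open and standing by itself at a hinge angle of about 1.36 rad. I handed the job in at about 23 s of the 48 s allowed.

**How it went:**
- **Tilting the tool:** The moves can't tilt the tool, and it started pointing straight down. I tilted it to about 16° below horizontal by pushing against joint 1's range limit, then carried that pose back to the front of the tumbler.
- **Catch:** I reached in under the front edge from the robot's side with the fingers shut and felt the tongue at about y = +40 mm. I pushed it about 12–13 mm away from the robot (5–6 N).
- **Lift and swing:** I lifted the hood while holding the tongue, at about 5 N upward, with no jam. I then swung it up slowly and drew the fingers away.

**Last checks:**
- **Hood:** In the scene camera the hood had not sunk about a second after I let go.
- **Contact:** The contact force read about 0.4 N, which is sensor noise. The tool was about 0.2 m clear of the hood.
- **Bystanders:** I judged these by eye. The tin and the block beside it look unmoved in the final pictures. I could not check the other block, the can or the cork push fully there, but the tool never went near the can or that block.

**Two things that may count against it:**
- Early on, while I was exploring the tilt, joint 3 read -58.30° at the end of one move against its limit of -58.28°. The wrist force spiked to about 70 N (limit 120 N) at the same moment. No contact was visible, and the force was back near zero by the end of the next move.
- Joint 1 rested at 175.98° during the tilting, just inside its 176.03° limit.

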